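# Fit two locating pins in a floating socket block

### The job

Set up the wafer alignment fixture: take the two steel locating pins out of their leaning stands and fit each one upright in the hole of its own size in the fixture's socket block, pressed fully home so that its shoulder sits on the block's face, and let go. The block floats a little in its frame, so feel for each hole before pressing straight in; leave the small carton, the two canisters and the sample box where they stand.

Things in the scene. Friction and masses are not known exactly. Their poses are not given: they have to be found in the camera images.
- fixture: Fixed fixture: base plate 84 x 132 x 10 mm, dark frame 70 x 118 mm up to z = 32 mm round an aluminium socket block 44 (x) x 92 (y) mm, its flat top 48 mm above the bench. Origin: centre of the underside; z up. Two round blind holes, 28 mm deep, sharp-mouthed, 44 mm apart along y. The block stays put but lies up to 2.5 mm off the frame's middle along x and along y (not turned), both holes with it.
- big_socket (a point): Middle position of the larger hole (15.5 mm diameter, for the stub pin) at the height of the block's top face, at (0, -22, 48) mm in the fixture's frame; axes as the fixture's. The face is smooth, of low friction. The true hole lies up to 2.5 mm from here along x and along y.
- small_socket (a point): Middle position of the smaller hole (11.5 mm diameter, for the tall pin) at the height of the block's top face, at (0, 22, 48) mm in the fixture's frame; axes as the fixture's. The true hole lies off this point by the same amount as the larger hole off big_socket.
- stub_pin_grip (a point): Centre of the grip of the short stout steel pin (0.1 to 0.17 kg). Grip 22 mm diameter, 36 mm long; below it a flat shoulder and a plain shank 14 mm diameter, 26 mm long. z runs along the pin from tip to grip; shoulder 18 mm and tip 44 mm below this point, top 18 mm above. It starts with its shank to the shoulder in stand_big.
- stub_pin_tip (a point): Centre of the flat lower end of the stub pin's shank; z along the pin towards its grip.
- tall_pin_grip (a point): Centre of the grip of the tall slim steel pin (0.11 to 0.19 kg). Grip 16 mm diameter, 95 mm long; below it a flat shoulder and a plain shank 10 mm diameter, 26 mm long. z runs from tip to grip; shoulder 47.5 mm and tip 73.5 mm below this point, top 47.5 mm above. It starts with its shank to the shoulder in stand_small. Seated, it stands 95 mm above the block and may obstruct the other hole.
- tall_pin_tip (a point): Centre of the flat lower end of the tall pin's shank; z along the pin towards its grip.
- stand_big: Fixed stand of the stub pin: base 80 x 56 x 8 mm, on it a grey block 44 x 44 x 40 mm leaning 30 degrees to the stand's -x, with a 15 x 15 mm hole, 28 mm deep, square to its leaning upper face. Origin: centre of the underside. Hole mouth at (-10, 0, 55) mm; its axis, along which the pin must be drawn, points up and to -x, 30 degrees from vertical. The pin may sag 2 to 3 degrees in it.
- stand_small: Fixed stand of the tall pin, like stand_big but with an 11 x 11 mm hole. The two stands may have changed places.
- carton_centre (a point): Upright brown cardboard carton, 46 x 46 x 63 mm, loose; the point is its centre. Bystander.
- can_large_centre (a point): Screw-top canister with a black lid, 44 mm diameter, 58 mm high, loose; the point is its centre. Bystander.
- can_small_centre (a point): Screw-top canister with a grey lid, 39 mm diameter, 50 mm high, loose; the point is its centre. Bystander.
- sample_box_centre (a point): Flat sample box with a clear lid, 54 x 52 x 16 mm, loose; the point is its centre. Bystander.
There are look-alikes about, which are no part of the job. What is shaped like the part that bears stub_pin_grip but pink is not meant.

How it is judged:
At the end, for the whole second after the job is handed in: Each pin stands in the hole of its own size in the socket block: its tip at least 23.5 mm below the block's top face (26 mm when the shoulder sits on the face), within 7 mm of the hole's middle position sideways, within 5 degrees of upright, and released (z of stub_pin_tip in the frame of big_socket below -0.0235 m and horizontal distance between stub_pin_tip and big_socket below 0.007 m and angle between each of stub_pin_tip, tall_pin_tip's own z axis and vertical below 0.09 rad and z of tall_pin_tip in the frame of small_socket below -0.0235 m and horizontal distance between tall_pin_tip and small_socket below 0.007 m); the robot touches nothing.
It fails at once if the cardboard carton is pushed more than 20 mm from its place (distance of carton_centre from where it was at the start of the episode above 0.02 m).
It fails at once if the large canister is pushed more than 20 mm from its place (distance of can_large_centre from where it was at the start of the episode above 0.02 m).
It fails at once if the small canister is pushed more than 20 mm from its place (distance of can_small_centre from where it was at the start of the episode above 0.02 m).
It fails at once if the sample box is pushed more than 20 mm from its place (distance of sample_box_centre from where it was at the start of the episode above 0.02 m).
It also fails if it takes over 72 s, if anything falls off the work surface, if the arm or the gripper's body presses on something with over 40 N, if the wrist force passes 120 N, or if a joint passes its speed limit or range.

### The arm

A 6-joint arm with a two-finger parallel gripper is mounted at the origin on a cart in front of the work surface, level with it; the furniture and walls round the work are solid. World frame = base frame: x ahead of the robot, y to its left, z up, the work surface at z = 0. Lengths are in m, angles in rad, forces in N, time in s.
With the tool pointing down it reaches from about 0.4 to 0.825 m from the base axis. Payload 7 kg.
Tool frame: the origin (TCP) lies midway between the tips of the shut fingers; the grasp point (between the pads) lies 19 mm behind it; z points along the fingers, y is the direction in which the jaws open and shut (so a half turn about z gives the same grasp; the last joint's range is limited). The gripper opens to 88 mm and grips with 3 to 60 N. Pads are 19 mm wide; open, the fingers measure 130 mm over their backs; the gripper's body (78 mm by 193 mm) begins 47 mm behind the grasp point.
Start: joints at [1.39, 0.359, 0.012, 0, -1.224, -0.288], TCP at [0.305, 0.602, 0.227] pointing down, gripper open.
Joint ranges: [-3.07, 3.07], [-1.43, 2.12], [-1.02, 1.25], [-3.03, 1.67], [-3.05, -0], [-3.03, 3.03]. Speed limits (rad/s): [2.39, 2.39, 3.01, 3.14, 3.14, 3.14].

### API

Orientations are given as a unit quaternion [w, x, y, z].
In Python, from station import * gives the robot as it stands. The module is installed in compiled form; this text tells all that it offers.
- The arm moves only by the tool send_rows, never from a script. Its argument "moves" is a list of rows, each an object of numbers: "dx", "dy", "dz": the shift along the tool's x, y, z in m; "twist": the turn about the tool's z in degrees; "hand": the closure in counts, from 0 (fully open) to 255 (shut). A call has 1 to 20 rows; each row is the pose to reach, as a shift and turn from the pose measured when the call began, along the tool's axes at that moment; what a row does not reach only later rows make up. A row lasts 1/8 s, in which the tool goes at most 62.5 mm and 10.7 degrees, less where a joint would pass 70% of its speed; a pose out of reach is approached as far as the arm can. A call with a gripper value outside its range is refused whole. The fingers move at their own pace and stop on an object; "force" is the grip in N (left out, the last holds). Time passes only in rows, so rows that repeat a pose let the fingers close. It gives the time, the measured TCP pose, the force and the opening at its end, in the units of the state.
- read_state(): the state, without advancing time (a new reading comes with each control period).
- get_image(name): name is "scene" or "top" or "wrist"; returns a dict with "pixels" (384x512x3 uint8, red, green, blue), "mtx" (3x3 intrinsics, pixels), "view" (4x4, takes a point from world to camera coordinates). Camera axes: x right, y down, z forward; pixel columns grow to the right and rows downward; lengths in m; the calibration is good to about 2 mm. A picture is of the moment at which its call begins. There is no depth.
- job_done(): hands the job in, once; it reports no verdict.
The state is a dict: "t": time; "joints": joint angles; "qvel": joint speeds; "tau": joint torques, N m; "ee_pos": TCP position; "ee_rot": TCP orientation; "force": force on the tool from outside, world axes, zero at the start; "torque": the same for the moment, N m; "finger_gap": opening from 0.0 (shut) to 1.0 (fully open).
Only numpy, scipy, OpenCV 4.12 (cv2) and the standard library are available. Lean on these libraries where they do the work, as an engineer would, in place of code of your own. Each camera call takes 0.05 s, during which the arm holds its last target.

## Working session

There is one attempt and no reset: what is moved stays moved. The work goes in short steps, Python scripts to look and compute and a tool call to move; the robot and the scene stay as the last step left them, time stands still between calls to the robot, and variables do not carry over. Pictures are saved under pics/ and viewed, and the job is handed in when it is done.

Besides the shell and the picture viewer there is one more tool, called after ">>>" by a JSON object that holds its "name" and its "arguments". send_rows: Moves the arm, as the interface text tells. Its arguments: {"type":"object","properties":{"moves":{"type":"array","items":{"type":"object","properties":{"dx":{"type":"number"},"dy":{"type":"number"},"dz":{"type":"number"},"twist":{"type":"number"},"hand":{"type":"number"}}}},"force":{"type":"number"}},"required":["moves"]}

```bash
mkdir -p pics; python3 - <<'E'
from station import *
import cv2,numpy as np
s=read_state();print({k:np.round(v,4).tolist() for k,v in s.items()})
for n in ("scene","top","wrist"):
    g=get_image(n);cv2.imwrite(f"pics/{n}0.png",g["pixels"][:,:,::-1])
    np.savez(f"pics/{n}0.npz",**g)
    print(n,np.round(g["mtx"],1).tolist(),np.round(g["view"],4).tolist())
E
```

```text
{'t': 0.0, 'joints': [1.3901, 0.3594, 0.011, -0.0004, -1.2241, -0.2881], 'qvel': [-0.0022, 0.002, -0.0002, 0.0007, -0.0008, 0.0001], 'tau': [0.0007, -58.2714, 29.3043, 6.9971, 0.0067, -0.0002], 'ee_pos': [0.3047, 0.6017, 0.2256], 'ee_rot': [0.0008, 0.9726, -0.2323, -0.0001], 'force': [0.0967, 0.3331, 0.9255], 'torque': [-0.0563, 0.0098, -0.0413], 'finger_gap': 0.9963}
scene [[365.0, 0.0, 253.2], [0.0, 365.0, 191.6], [0.0, 0.0, 1.0]] [[0.7512, -0.66, 0.0097, -0.3661], [-0.414, -0.4827, -0.7718, 0.3307], [0.514, 0.5757, -0.6358, 0.6488], [0.0, 0.0, 0.0, 1.0]]
top [[409.2, 0.0, 251.2], [0.0, 409.2, 196.0], [0.0, 0.0, 1.0]] [[-0.0042, -1.0, -0.0017, 0.0775], [-0.9839, 0.0044, -0.1787, 0.5489], [0.1787, 0.0009, -0.9839, 0.9521], [0.0, 0.0, 0.0, 1.0]]
wrist [[340.7, 0.0, 246.9], [0.0, 340.7, 194.5], [0.0, 0.0, 1.0]] [[-0.4521, -0.892, 0.0017, 0.6741], [-0.8614, 0.4371, 0.2589, -0.0328], [-0.2317, 0.1156, -0.9659, 0.3898], [0.0, 0.0, 0.0, 1.0]]
```

View pics/scene0.png

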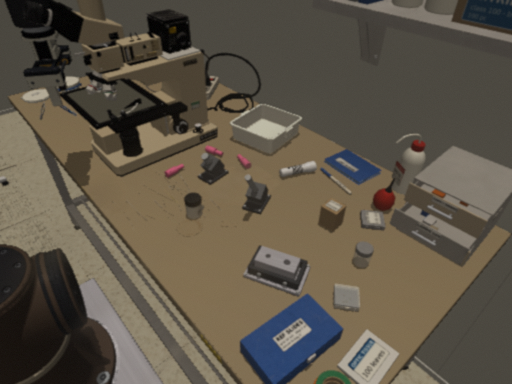

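View pics/top0.png

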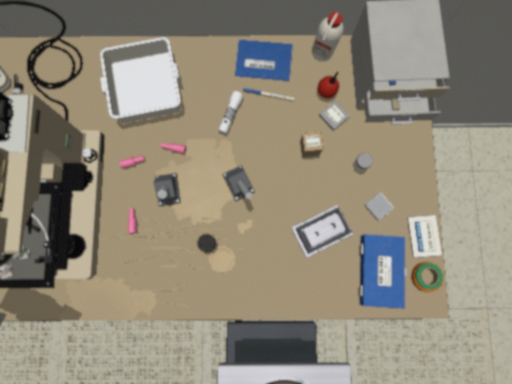

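View pics/wrist0.png

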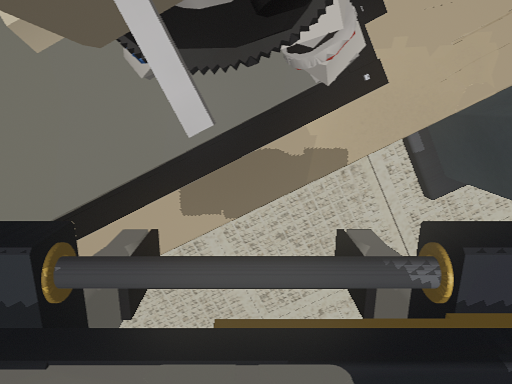

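```bash
cat > h.py <<'E'
import numpy as np,cv2
def proj(g,p):
    c=g["view"][:3,:3]@np.asarray(p,float)+g["view"][:3,3]; q=g["mtx"]@c; return q[:2]/q[2]
def back(g,uv,z):
    R=g["view"][:3,:3];t=g["view"][:3,3];d=R.T@np.linalg.inv(g["mtx"])@np.array([uv[0],uv[1],1.]);o=-R.T@t
    return o+d*(z-o[2])/d[2]
def crop(g,x0,y0,w,h,f,name):
    im=g["pixels"][y0:y0+h,x0:x0+w,::-1]; cv2.imwrite(name,cv2.resize(im,None,fx=f,fy=f,interpolation=cv2.INTER_CUBIC))
E
python3 - <<'E'
from h import *
t=np.load("pics/top0.npz");s=np.load("pics/scene0.npz")
crop(t,110,130,160,120,5,"pics/t1.png");crop(t,280,180,90,90,6,"pics/t2.png")
crop(s,150,130,140,100,5.5,"pics/s1.png");crop(s,235,235,90,70,8,"pics/s2.png")
for n,uv,z in [("big?",(166,190),.05),("sm?",(240,185),.05),("fix",(322,231),.01),("blk",(322,231),.048),("carton",(312,143),.06),("canL",(207,243),.058),("canS",(364,160),.05),("box",(379,206),.016)]:
    print(n,back(t,uv,z).round(3))
E
```

```text
big? [0.565 0.284 0.05 ]
sm? [0.577 0.103 0.05 ]
fix [ 0.466 -0.102  0.01 ]
blk [ 0.463 -0.095  0.048]
carton [ 0.68  -0.076  0.06 ]
canL [0.435 0.181 0.058]
canS [ 0.639 -0.206  0.05 ]
box [ 0.528 -0.247  0.016]
```

View pics/t1.png

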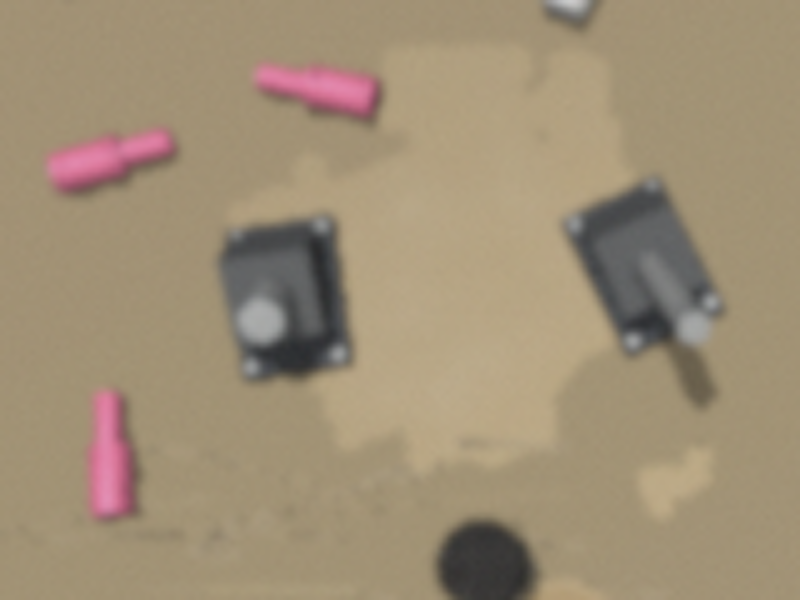

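View pics/t2.png

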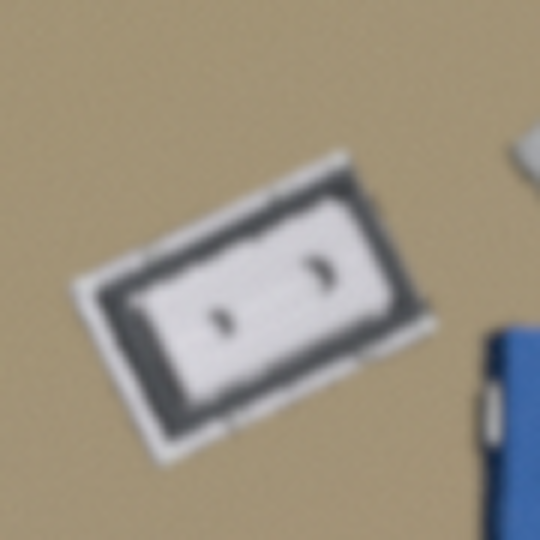

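View pics/s1.png

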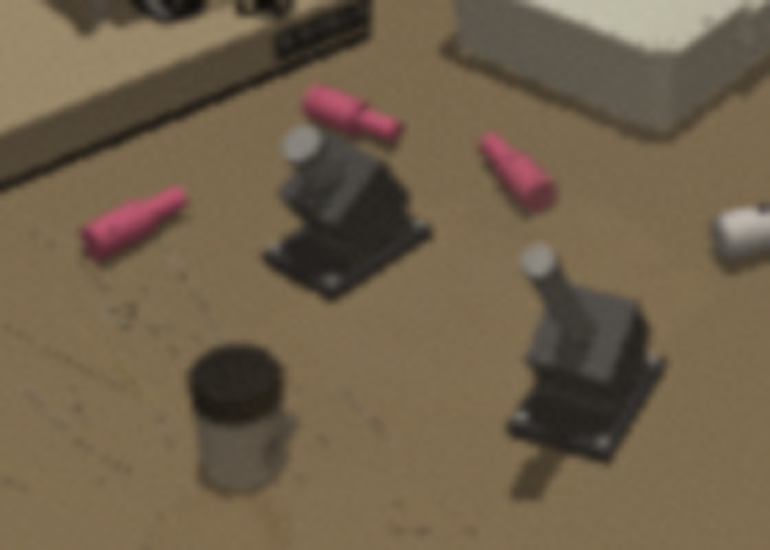

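View pics/s2.png

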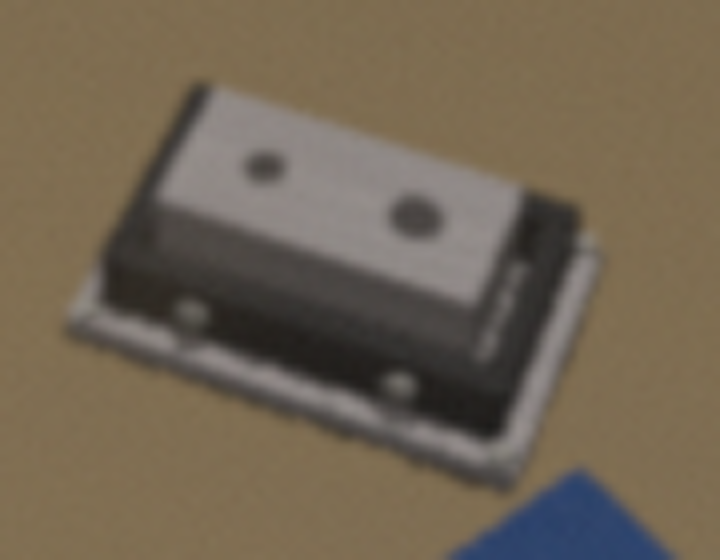

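```bash
cat >> h.py <<'E'
from scipy.spatial.transform import Rotation as Ro
def toolR(s):
    w,x,y,z=s["ee_rot"]; return Ro.from_quat([x,y,z,w]).as_matrix()
def rel(s,p): return toolR(s).T@(np.asarray(p)-np.asarray(s["ee_pos"]))
E
python3 - <<'E'
from h import *
from station import *
s=read_state();g=np.load("pics/wrist0.npz");R=g["view"][:3,:3];c=-R.T@g["view"][:3,3]
T=toolR(s);print(T.round(3));print("cam in tool",(T.T@(c-s["ee_pos"])).round(4));print((T.T@R.T).round(3))
t=np.load("pics/top0.npz")
for n,uv,z in [("big base",(167.6,189),.008),("small base",(238.4,182.6),.008),("fixbase",(322.5,230.8),.01),
  ("stubtop",(110+262/5,130+320/5),.086),("talltop",(110+693/5,130+328/5),.137)]:
    p=back(t,uv,z);print(n,p.round(3),rel(s,p).round(3))
E
```

```text
[[ 0.892 -0.452 -0.   ]
 [-0.452 -0.892 -0.001]
 [ 0.     0.001 -1.   ]]
cam in tool [ 6.940e-02  1.000e-04 -1.579e-01]
[[-0.    -0.966 -0.259]
 [ 1.    -0.     0.   ]
 [-0.    -0.259  0.966]]
big base [0.576 0.289 0.008] [0.383 0.156 0.218]
small base [0.592 0.108 0.008] [0.479 0.311 0.218]
fixbase [ 0.467 -0.103  0.01 ] [0.463 0.555 0.217]
stubtop [0.548 0.285 0.086] [0.361 0.173 0.14 ]
talltop [0.534 0.081 0.137] [0.44  0.361 0.089]
```

>>> {"name": "send_rows", "arguments": {"moves": [{"dx":0.028,"dy":0.056},{"dx":0.056,"dy":0.112},{"dx":0.084,"dy":0.167},{"dx":0.113,"dy":0.223},{"dx":0.16,"dy":0.21,"twist":-8},{"dx":0.21,"dy":0.2,"dz":0.01,"twist":-16},{"dx":0.26,"dy":0.19,"dz":0.02,"twist":-24},{"dx":0.31,"dy":0.18,"dz":0.03,"twist":-33.5},{"dx":0.365,"dy":0.17,"dz":0.03,"twist":-33.5},{"dx":0.365,"dy":0.17,"dz":0.03,"twist":-33.5},{"dx":0.365,"dy":0.17,"dz":0.03,"twist":-33.5},{"dx":0.365,"dy":0.17,"dz":0.03,"twist":-33.5}]}}

```text
invalid input
```

```bash
cat > snap.py <<'E'
import sys
from station import *
from h import *
n,i=sys.argv[1],sys.argv[2]
g=get_image(n);np.savez(f"pics/{n}{i}.npz",**g);cv2.imwrite(f"pics/{n}{i}.png",g["pixels"][:,:,::-1])
s=read_state();print({k:np.round(s[k],4).tolist() for k in ("t","joints","ee_pos","ee_rot","force","torque","finger_gap")})
E
python3 snap.py wrist 1; python3 -c "
from h import *
g=np.load('pics/wrist1.npz');crop(g,0,0,512,384,1.56,'pics/wrist1b.png')"
```

```text
{'t': 0.2, 'joints': [1.3901, 0.3591, 0.0114, -0.0002, -1.2241, -0.2881], 'ee_pos': [0.3049, 0.6019, 0.226], 'ee_rot': [0.0005, 0.9726, -0.2323, -0.0001], 'force': [0.557, -0.3436, -0.38], 'torque': [-0.0214, -0.0429, 0.0258], 'finger_gap': 0.9972}
```

View pics/wrist1b.png

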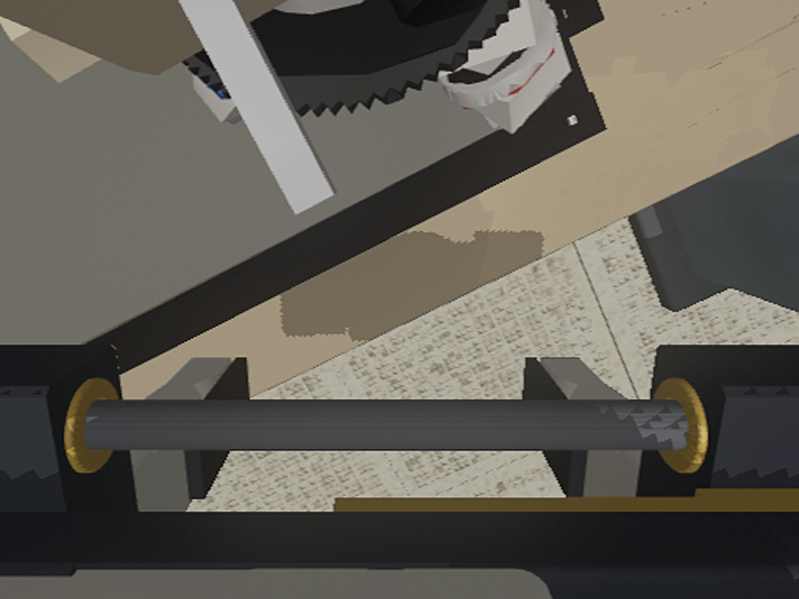

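The call was refused: the rows probably need every field. The picture shows the microscope stage close by at upper left, so I move sideways, clear of it, first.

>>> {"name": "send_rows", "arguments": {"moves": [{"dx":0.028,"dy":0.056,"dz":0,"twist":0,"hand":0},{"dx":0.056,"dy":0.112,"dz":0,"twist":0,"hand":0},{"dx":0.084,"dy":0.167,"dz":0,"twist":0,"hand":0},{"dx":0.113,"dy":0.223,"dz":0,"twist":0,"hand":0},{"dx":0.16,"dy":0.21,"dz":0,"twist":-8,"hand":0},{"dx":0.21,"dy":0.2,"dz":0.01,"twist":-16,"hand":0},{"dx":0.26,"dy":0.19,"dz":0.02,"twist":-24,"hand":0},{"dx":0.31,"dy":0.18,"dz":0.03,"twist":-33.5,"hand":0},{"dx":0.365,"dy":0.17,"dz":0.03,"twist":-33.5,"hand":0},{"dx":0.365,"dy":0.17,"dz":0.03,"twist":-33.5,"hand":0},{"dx":0.365,"dy":0.17,"dz":0.03,"twist":-33.5,"hand":0}], "force": 20}}

```text
t: 1.58
ee_pos: [0.5534, 0.2849, 0.1956]
ee_rot: [0.001, 0.998, 0.057, -0.001]
force: [0.5, 0.1, -0.3]
finger_gap: 1.001
```

```bash

python3 snap.py wrist 2; python3 -c "
from h import *
g=np.load('pics/wrist2.npz');crop(g,0,0,512,384,1.56,'pics/wrist2b.png')"
```

```text
{'t': 1.625, 'joints': [0.7897, 0.2942, -0.153, 0.0002, -1.1249, 0.8968], 'ee_pos': [0.553, 0.2853, 0.196], 'ee_rot': [0.0006, 0.9983, 0.0579, -0.0005], 'force': [-1.0423, -0.6748, 0.7716], 'torque': [-0.0637, 0.0364, -0.0788], 'finger_gap': 0.9996}
```

View pics/wrist2b.png

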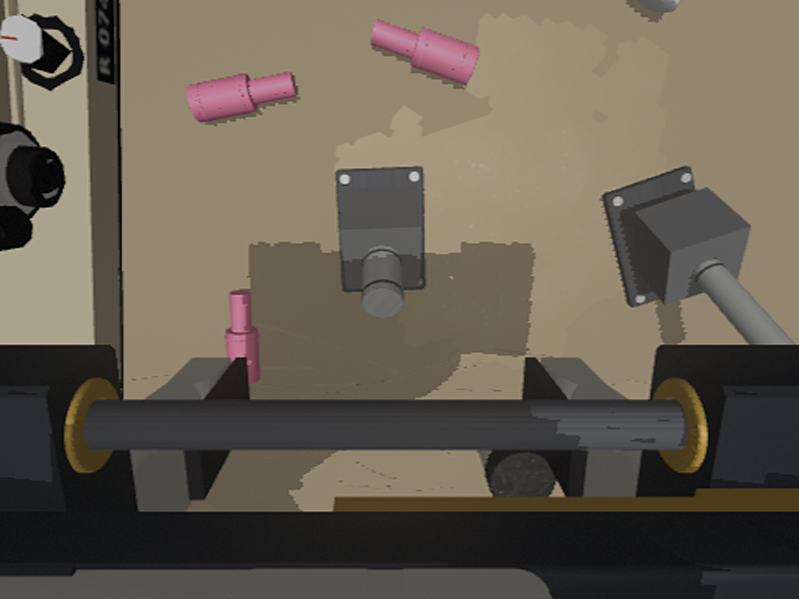

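```bash
python3 - <<'E'
from h import *
g=np.load("pics/wrist2.npz");k=512/799
def P(n,uv,z):
    p=back(g,np.array(uv)*k,z);print(n,p.round(4));return p
c=[P("c",u,.008) for u in [(335.5,171),(422,167),(425,287),(342,292)]]
m=sum(c)/4;xd=(c[0]+c[1]-c[2]-c[3])/2;yd=(c[0]+c[3]-c[1]-c[2])/2
print("big",m.round(4),np.linalg.norm(xd),np.linalg.norm(yd),np.degrees(np.arctan2(xd[1],xd[0])),np.degrees(np.arctan2(-yd[0],yd[1])))
P("stubtop",(383,299),.0554+.036*.866)
for v in ((345,180),(414,177),(419,283)):P("screw",v,.008)
P("smallscrews",(617,201),.008);P("",(686,178),.008);P("",(641,299),.008)
crop(g,200,90,130,130,6,"pics/w2c.png");crop(g,370,90,140,140,5,"pics/w2d.png")
E
```

```text
c [0.6125 0.3231 0.008 ]
c [0.6211 0.2692 0.008 ]
c [0.5444 0.2569 0.008 ]
c [0.5347 0.3117 0.008 ]
big [0.5782 0.2902 0.008 ] 0.07814607344271776 0.055077016401463154 8.699080261576071 9.614802474970798
stubtop [0.5533 0.2859 0.0866]
screw [0.6076 0.3166 0.008 ]
screw [0.6145 0.2734 0.008 ]
screw [0.5467 0.2613 0.008 ]
smallscrews [0.6145 0.1424 0.008 ]
 [0.6335 0.1022 0.008 ]
 [0.5527 0.1116 0.008 ]
```

View pics/w2c.png

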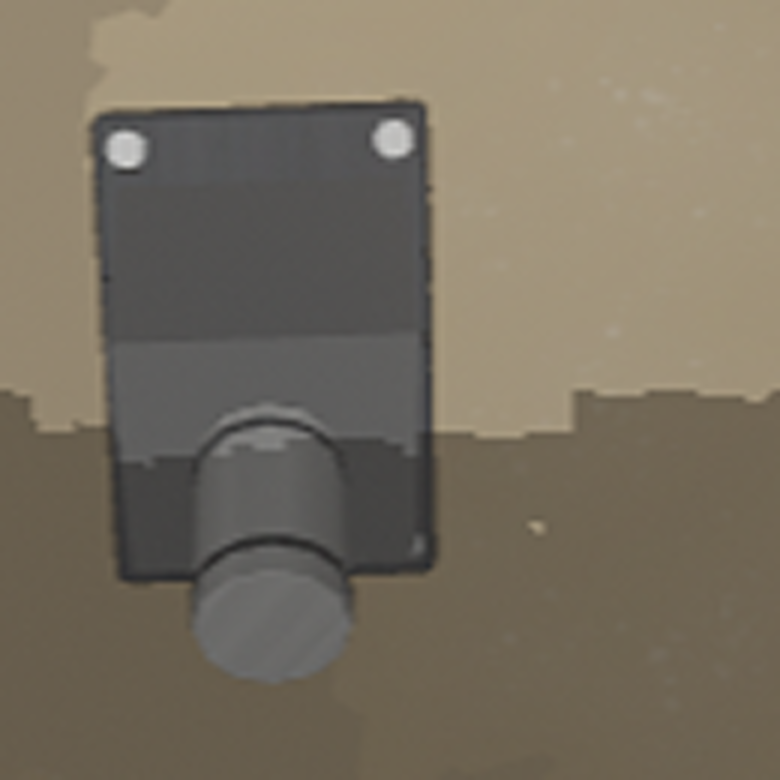

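View pics/w2d.png

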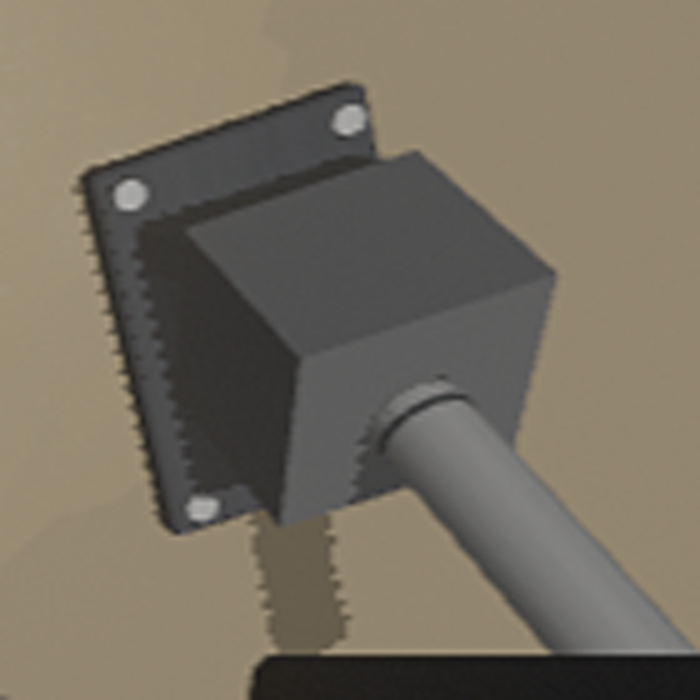

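Top view: the grey stub pin in its stand is at (162,194), the tall pin at about (246,193). The look-alikes are the pink pins at (131,161), (173,147) and (132,221). In the close crop, the short stout pin in the left stand is grey, so that is the stub pin. Descending onto it.

>>> {"name": "send_rows", "arguments": {"moves": [{"dx":0.003,"dy":-0.001,"dz":0.03,"twist":-2.4,"hand":0},{"dx":0.003,"dy":-0.001,"dz":0.07,"twist":-2.4,"hand":60},{"dx":0.003,"dy":-0.001,"dz":0.11,"twist":-2.4,"hand":90},{"dx":0.003,"dy":-0.001,"dz":0.13,"twist":-2.4,"hand":90},{"dx":0.003,"dy":-0.001,"dz":0.139,"twist":-2.4,"hand":90},{"dx":0.003,"dy":-0.001,"dz":0.139,"twist":-2.4,"hand":90},{"dx":0.003,"dy":-0.001,"dz":0.139,"twist":-2.4,"hand":90}], "force": 15}}

```text
t: 2.5
ee_pos: [0.5561, 0.2872, 0.0584]
ee_rot: [-0.0, 0.997, 0.079, 0.0]
force: [0.3, 0.3, 1.0]
finger_gap: 0.646
```

```bash

python3 snap.py wrist 3; python3 snap.py scene 3; python3 -c "
from h import *
g=np.load('pics/wrist3.npz');crop(g,150,100,200,150,4,'pics/wrist3b.png')
g=np.load('pics/scene3.npz');crop(g,150,110,120,90,6,'pics/scene3b.png')"
```

```text
{'t': 2.55, 'joints': [0.7882, 0.4292, -0.3019, 0.0005, -0.8391, 0.9404], 'ee_pos': [0.5562, 0.2871, 0.0584], 'ee_rot': [-0.0001, 0.9969, 0.079, 0.0004], 'force': [-0.3292, -0.4631, 0.0873], 'torque': [-0.0075, -0.0424, 0.06], 'finger_gap': 0.6479}
{'t': 2.6, 'joints': [0.788, 0.4293, -0.3019, 0.0004, -0.839, 0.9404], 'ee_pos': [0.5562, 0.287, 0.0582], 'ee_rot': [-0.0001, 0.9969, 0.0789, 0.0003], 'force': [0.2284, -0.0399, -0.0589], 'torque': [-0.0648, 0.0163, 0.0098], 'finger_gap': 0.6457}
```

View pics/wrist3b.png

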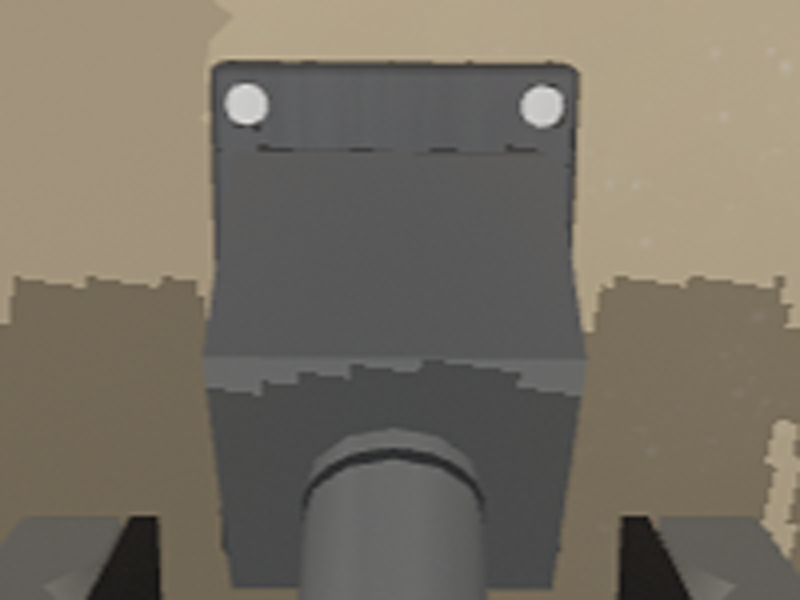

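View pics/scene3b.png

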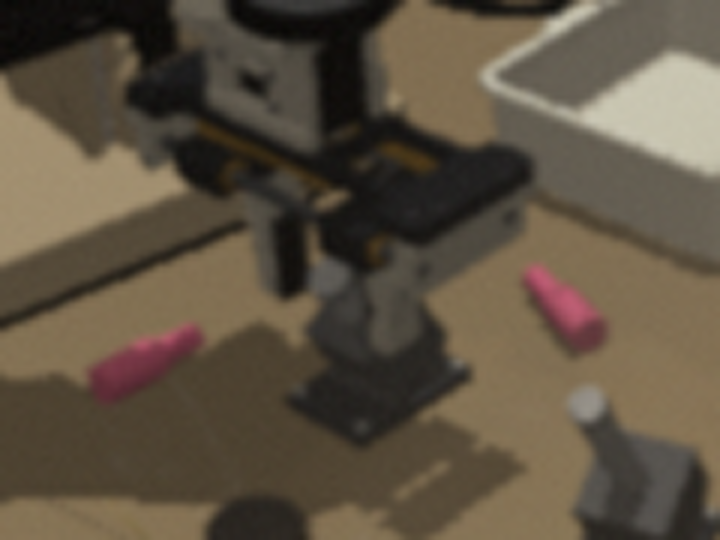

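```bash
python3 - <<'E'
from h import *
g=np.load('pics/scene3.npz')
for p in [(.5503,.2856,.0862),(.5562,.287,.058),(.5562+.005,.287-.03,.058),(.5562+.005,.287-.03,.077)]:print(((proj(g,p)-[150,110])*6).round())
E
```

```text
[324. 276.]
[337. 319.]
[382. 343.]
[380. 310.]
```

>>> {"name": "send_rows", "arguments": {"moves": [{"dx":0,"dy":0,"dz":0,"twist":0,"hand":200},{"dx":0,"dy":0,"dz":0,"twist":0,"hand":255},{"dx":0,"dy":0,"dz":0,"twist":0,"hand":255},{"dx":0,"dy":0,"dz":0,"twist":0,"hand":255},{"dx":0,"dy":0,"dz":0,"twist":0,"hand":255}], "force": 15}}

```text
t: 3.22
ee_pos: [0.5562, 0.2869, 0.0582]
ee_rot: [-0.0, 0.997, 0.079, 0.0]
force: [0.0, 0.1, 1.0]
finger_gap: 0.245
```

>>> {"name": "send_rows", "arguments": {"moves": [{"dx":-0.003,"dy":0,"dz":-0.0052,"twist":0,"hand":255},{"dx":-0.006,"dy":0,"dz":-0.0104,"twist":0,"hand":255},{"dx":-0.009,"dy":0,"dz":-0.0156,"twist":0,"hand":255},{"dx":-0.012,"dy":0,"dz":-0.0208,"twist":0,"hand":255},{"dx":-0.012,"dy":0,"dz":-0.0208,"twist":0,"hand":255}], "force": 15}}

```text
t: 3.85
ee_pos: [0.5443, 0.2853, 0.0797]
ee_rot: [-0.0, 0.997, 0.079, 0.001]
force: [1.1, 0.4, 0.0]
finger_gap: 0.248
```

```bash

python3 snap.py wrist 4; python3 -c "
from h import *
g=np.load('pics/wrist4.npz');crop(g,150,100,200,150,4,'pics/wrist4b.png')"
```

```text
{'t': 3.9, 'joints': [0.8002, 0.3892, -0.3092, 0.0004, -0.8714, 0.9283], 'ee_pos': [0.5443, 0.2852, 0.0794], 'ee_rot': [-0.0002, 0.9969, 0.0789, 0.0005], 'force': [-1.1342, -0.4379, -0.5766], 'torque': [-0.0776, -0.0262, -0.0135], 'finger_gap': 0.2467}
```

View pics/wrist4b.png

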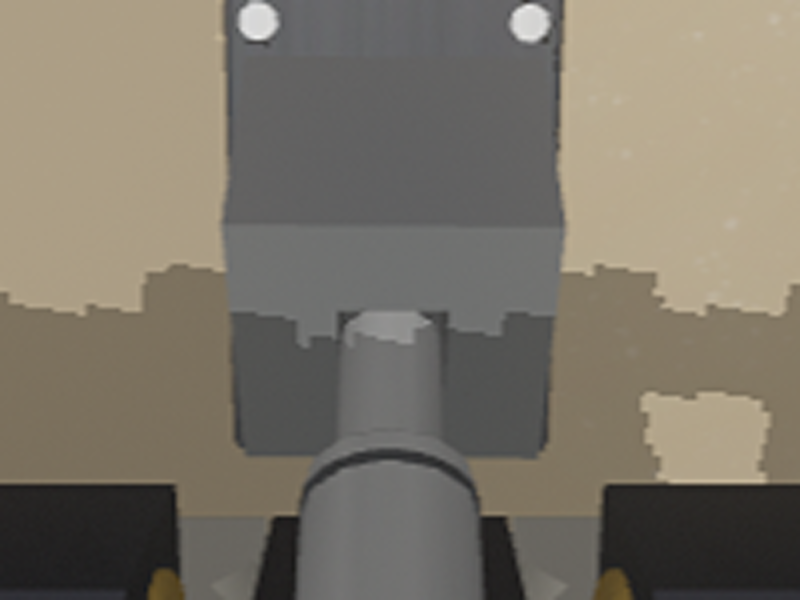

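>>> {"name": "send_rows", "arguments": {"moves": [{"dx":0.0039,"dy":0,"dz":-0.0018,"twist":0,"hand":255},{"dx":0.0079,"dy":0,"dz":-0.0034,"twist":0,"hand":255},{"dx":0.0121,"dy":0,"dz":-0.0047,"twist":0,"hand":255},{"dx":0.0163,"dy":0,"dz":-0.0055,"twist":0,"hand":255},{"dx":0.0163,"dy":0,"dz":-0.0055,"twist":0,"hand":255}], "force": 10}}

```text
t: 4.53
ee_pos: [0.561, 0.2878, 0.0849]
ee_rot: [-0.0, 0.997, 0.079, 0.001]
force: [-1.9, -1.0, 0.4]
finger_gap: 0.251
```

```bash

python3 snap.py wrist 5; python3 snap.py scene 5;python3 -c "
from h import *
g=np.load('pics/wrist5.npz');crop(g,150,100,200,150,4,'pics/wrist5b.png')
g=np.load('pics/scene5.npz');crop(g,150,110,120,90,6,'pics/scene5b.png')"
```

```text
{'t': 4.575, 'joints': [0.7835, 0.4054, -0.2674, 0.0007, -0.8966, 0.9447], 'ee_pos': [0.5609, 0.2878, 0.0848], 'ee_rot': [-0.0003, 0.9969, 0.0788, 0.0007], 'force': [-0.9467, -0.7393, -1.0861], 'torque': [-0.3627, 0.5831, -0.0065], 'finger_gap': 0.2456}
{'t': 4.625, 'joints': [0.7836, 0.4052, -0.2676, 0.0007, -0.8965, 0.9447], 'ee_pos': [0.5608, 0.2878, 0.0848], 'ee_rot': [-0.0003, 0.9969, 0.0789, 0.0007], 'force': [-1.031, -0.5802, -1.0443], 'torque': [-0.3622, 0.4591, -0.0254], 'finger_gap': 0.2492}
```

View pics/wrist5b.png

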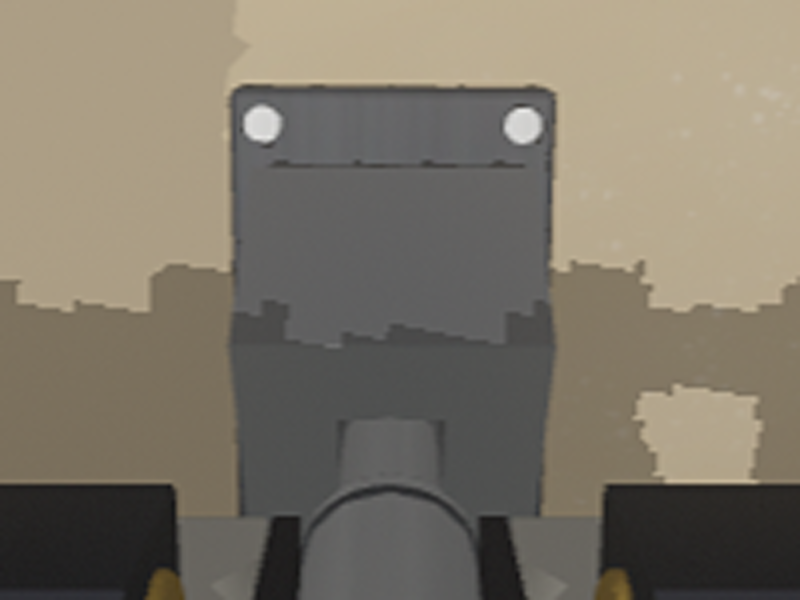

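View pics/scene5b.png

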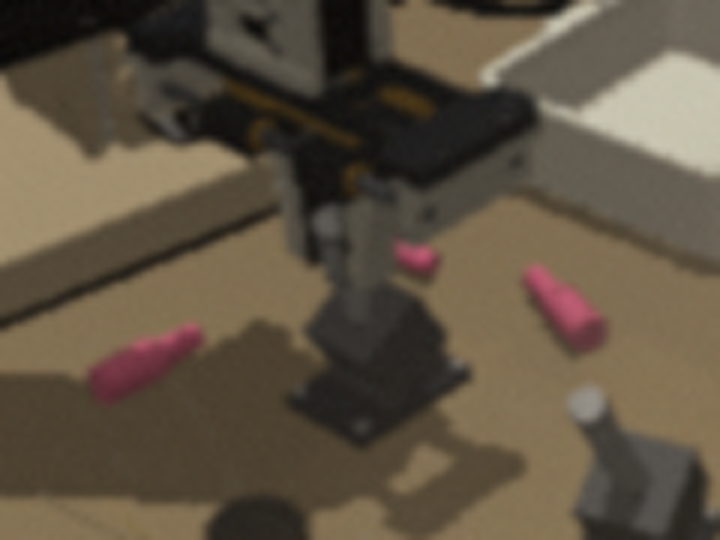

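>>> {"name": "send_rows", "arguments": {"moves": [{"dx":0.0043,"dy":0,"dz":-0.0006,"twist":0,"hand":255},{"dx":0.009,"dy":0,"dz":-0.0008,"twist":0,"hand":255},{"dx":0.009,"dy":0,"dz":-0.0008,"twist":0,"hand":255},{"dx":0.009,"dy":0,"dz":-0.006,"twist":0,"hand":255},{"dx":0.009,"dy":0,"dz":-0.03,"twist":0,"hand":255},{"dx":0.009,"dy":0,"dz":-0.05,"twist":0,"hand":255},{"dx":0.009,"dy":0,"dz":-0.05,"twist":0,"hand":255}], "force": 12}}

```text
t: 5.5
ee_pos: [0.5713, 0.2903, 0.1372]
ee_rot: [-0.002, 0.997, 0.079, 0.003]
force: [0.4, 0.4, -1.2]
finger_gap: 0.249
```

```bash

python3 snap.py wrist 6; python3 snap.py scene 6;python3 -c "
from h import *
g=np.load('pics/wrist6.npz');crop(g,150,100,200,150,4,'pics/wrist6b.png')
g=np.load('pics/scene6.npz');crop(g,150,90,120,90,6,'pics/scene6b.png')"
```

```text
{'t': 5.55, 'joints': [0.775, 0.3671, -0.1937, 0.0008, -1.0055, 0.9533], 'ee_pos': [0.5704, 0.2898, 0.1358], 'ee_rot': [-0.0012, 0.9969, 0.0789, 0.0019], 'force': [-0.3776, 0.2849, -2.1004], 'torque': [-0.093, 0.0359, -0.0016], 'finger_gap': 0.2482}
{'t': 5.6, 'joints': [0.775, 0.368, -0.1947, 0.0005, -1.0055, 0.9533], 'ee_pos': [0.5698, 0.2894, 0.1349], 'ee_rot': [-0.0007, 0.9969, 0.0788, 0.0011], 'force': [-0.4799, -0.5222, -1.7917], 'torque': [-0.0765, 0.0348, 0.0281], 'finger_gap': 0.2447}
```

View pics/wrist6b.png

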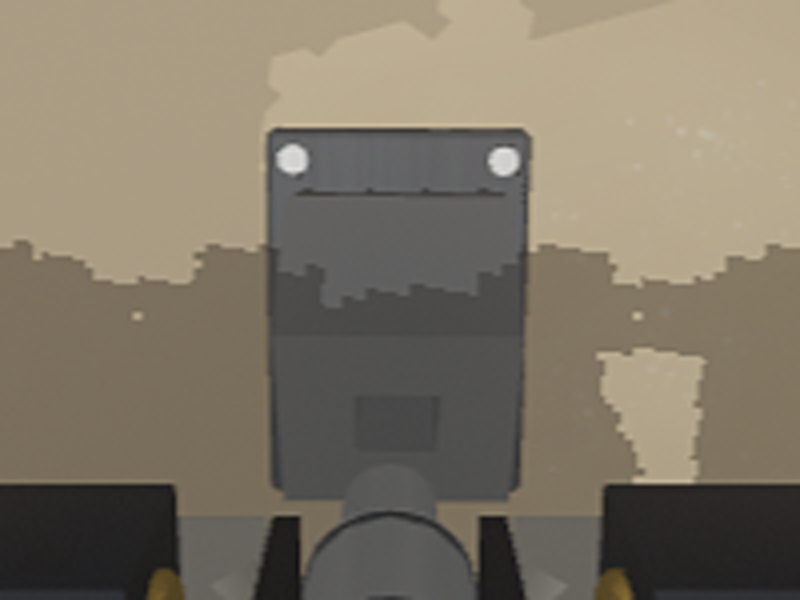

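View pics/scene6b.png

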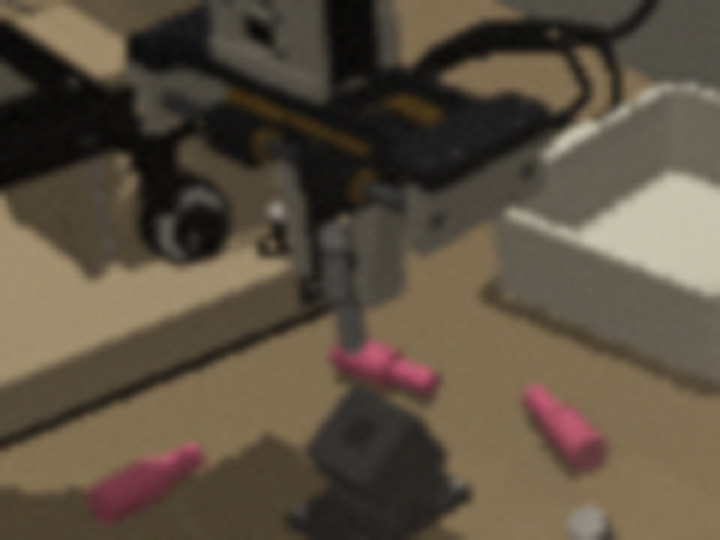

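```bash
cat > tilt.py <<'E'
from h import *
from scipy.optimize import least_squares
CT=np.array([.0694,.0001,-.1579]);RC=np.array([[0,-.9659,-.2588],[1,0,0],[0,-.2588,.9659]])
K=np.array([[340.7,0,246.9],[0,340.7,194.5],[0,0,1]])
a=np.linspace(0,2*np.pi,181)
def pt(p): c=(np.asarray(p)-CT)@RC; q=c@K.T; return q[:,:2]/q[:,2:]
def circ(tip,th,d,r):
    # pin axis pointing up from tip, in tool coords (z down): (-sin th,0,-cos th) for lean to -x
    ax=np.array([-np.sin(th),0,-np.cos(th)]);e=np.array([np.cos(th),0,-np.sin(th)])
    return tip+ax*d+r*(np.cos(a)[:,None]*e+np.sin(a)[:,None]*np.array([0,1,0]))
def fit(tipv,tipw,shv,shw,rt,rs,z0,dsh=.026):
    # the shoulder pixel given is the far edge of shoulder disc
    def f(q):
        tip=np.array([q[0],0,q[1]]);A=pt(circ(tip,q[2],0,rt));B=pt(circ(tip,q[2],dsh,rs))
        return [A[:,1].min()-tipv,(np.ptp(A[:,0])-tipw)*.5,B[:,1].min()-shv,(np.ptp(B[:,0])-shw)*.5,(q[1]-z0)*1e3]
    r=least_squares(f,[0,z0,0.05]);print("tip x,z tool mm",(r.x[:2]*1e3).round(1),"lean deg",np.degrees(r.x[2]).round(1),"res",r.fun.round(2));return r.x
if __name__=="__main__":
    fit(215.8,23.5,228.3,42.5,.007,.011,.031)
    fit(215.8,23.5,227.8,42.5,.007,.011,.031)
E
python3 tilt.py
```

```text
tip x,z tool mm [-0.9 31. ] lean deg 4.1 res [0.   0.13 0.   0.03 0.01]
tip x,z tool mm [-0.9 31. ] lean deg 3.5 res [0.   0.13 0.   0.04 0.01]
```

>>> {"name": "send_rows", "arguments": {"moves": [{"dx":0,"dy":0,"dz":-0.04,"twist":0,"hand":255},{"dx":-0.01,"dy":0.03,"dz":-0.065,"twist":-2,"hand":255},{"dx":-0.04,"dy":0.08,"dz":-0.065,"twist":-5,"hand":255},{"dx":-0.07,"dy":0.13,"dz":-0.065,"twist":-8,"hand":255},{"dx":-0.1,"dy":0.18,"dz":-0.065,"twist":-11,"hand":255},{"dx":-0.13,"dy":0.23,"dz":-0.065,"twist":-14,"hand":255},{"dx":-0.15,"dy":0.28,"dz":-0.065,"twist":-16.6,"hand":255},{"dx":-0.18,"dy":0.33,"dz":-0.065,"twist":-16.6,"hand":255},{"dx":-0.2,"dy":0.37,"dz":-0.045,"twist":-16.6,"hand":255},{"dx":-0.206,"dy":0.383,"dz":-0.025,"twist":-16.6,"hand":255},{"dx":-0.206,"dy":0.383,"dz":-0.025,"twist":-16.6,"hand":255},{"dx":-0.206,"dy":0.383,"dz":-0.025,"twist":-16.6,"hand":255}], "force": 15}}

```text
t: 7.1
ee_pos: [0.427, -0.1211, 0.1592]
ee_rot: [-0.0, 0.975, 0.222, 0.001]
force: [1.0, -0.7, -0.6]
finger_gap: 0.246
```

```bash

python3 snap.py wrist 7; python3 -c "
from h import *
g=np.load('pics/wrist7.npz');crop(g,0,0,512,384,1.56,'pics/wrist7b.png');crop(g,150,60,200,150,4,'pics/wrist7c.png')"
```

```text
{'t': 7.15, 'joints': [0.1703, 0.029, -0.5731, -0.0011, -0.9656, 1.8494], 'ee_pos': [0.4272, -0.1208, 0.1594], 'ee_rot': [-0.0004, 0.975, 0.2223, 0.0016], 'force': [0.1078, 0.3738, -0.7122], 'torque': [-0.0194, -0.0727, -0.0284], 'finger_gap': 0.2467}
```

View pics/wrist7b.png

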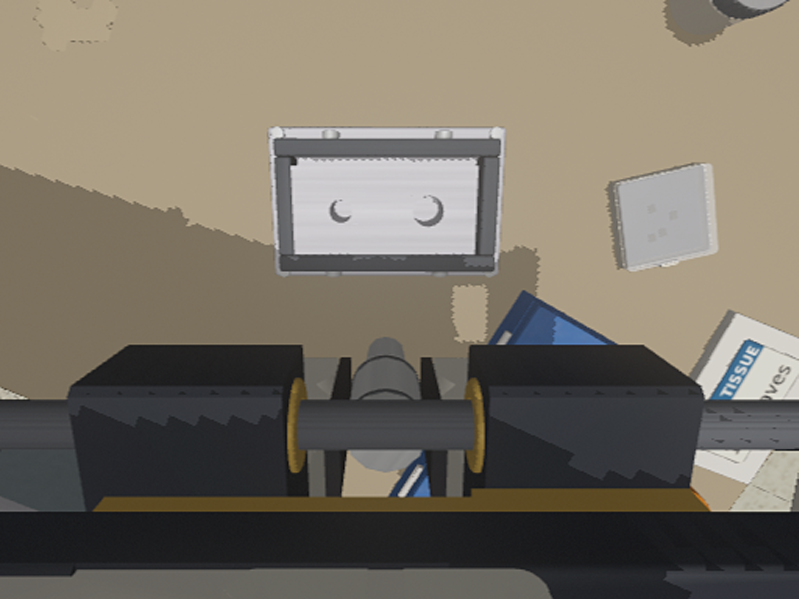

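View pics/wrist7c.png

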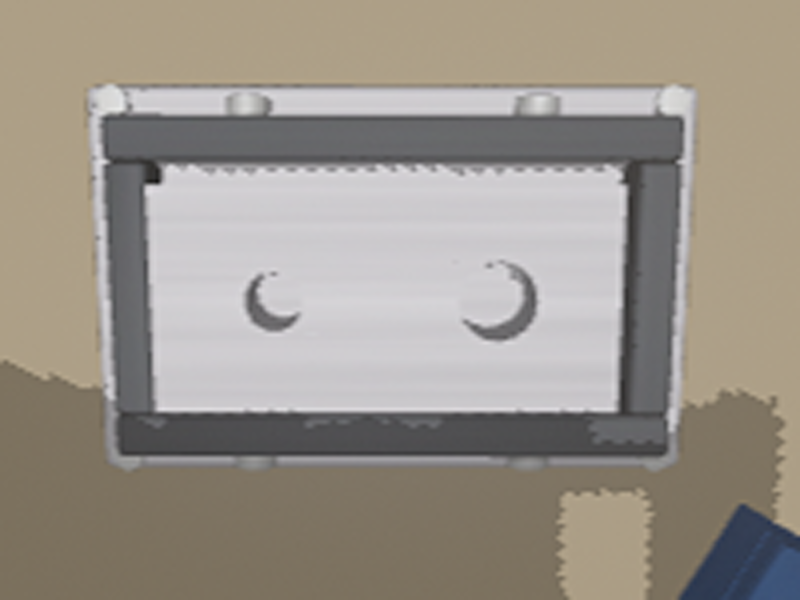

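```bash
python3 - <<'E'
from h import *
from station import *
s=read_state()
g=np.load("pics/wrist7.npz")
b=back(g,(274.75,135),.048);m=back(g,(218.5,135.25),.048)
print(b.round(4),m.round(4),np.linalg.norm(b-m),np.degrees(np.arctan2(-(m-b)[0],(m-b)[1])))
print(rel(s,b).round(4),rel(s,m).round(4))
# base corners
c=[back(g,np.array(u)/4+[150,60],.01) for u in [(90,87),(694,87),(675,465),(110,465)]]
for q in c: print(q.round(4),rel(s,q).round(4))
print("mid",(sum(c)/4).round(4),rel(s,sum(c)/4).round(4),np.linalg.norm(c[0]-c[1]),np.linalg.norm(c[0]-c[3]))
crop(g,200,190,100,60,8,"pics/w7d.png")
E
```

```text
[ 0.4775 -0.1209  0.048 ] [ 0.4583 -0.0813  0.048 ] 0.0439842042890836 25.895406914952193
[0.0449 0.0218 0.1115] [ 0.0447 -0.0221  0.1115]
[ 0.4782 -0.0255  0.01  ] [ 0.0868 -0.0638  0.1497]
[ 0.5343 -0.1423  0.01  ] [0.0866 0.0658 0.1497]
[ 0.4599 -0.1785  0.01  ] [0.0039 0.0661 0.1494]
[ 0.4036 -0.0613  0.01  ] [ 0.004  -0.0639  0.1494]
mid [ 0.469  -0.1019  0.01  ] [0.0453 0.0011 0.1495] 0.1295808385925068 0.08273483840654083
```

View pics/w7d.png

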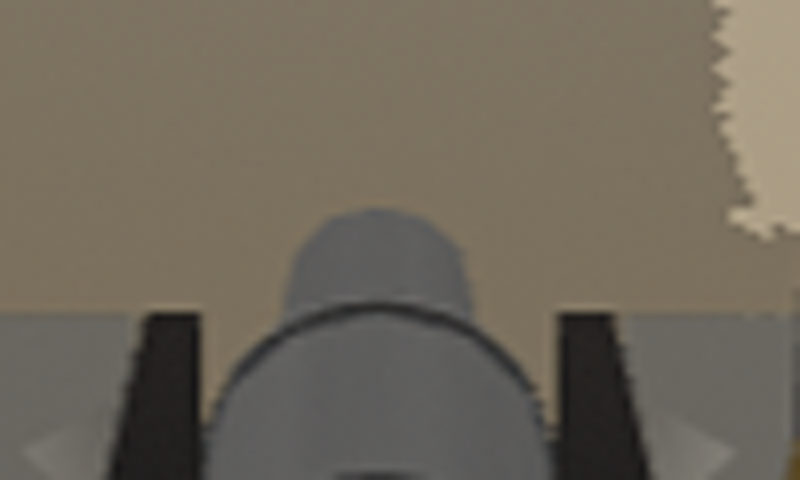

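>>> {"name": "send_rows", "arguments": {"moves": [{"dx":0.025,"dy":0.012,"dz":0.02,"twist":0,"hand":255},{"dx":0.0458,"dy":0.0217,"dz":0.05,"twist":0,"hand":255},{"dx":0.0458,"dy":0.0217,"dz":0.07,"twist":0,"hand":255},{"dx":0.0458,"dy":0.0217,"dz":0.076,"twist":0,"hand":255},{"dx":0.0458,"dy":0.0217,"dz":0.076,"twist":0,"hand":255},{"dx":0.0458,"dy":0.0217,"dz":0.079,"twist":0,"hand":255},{"dx":0.0458,"dy":0.0217,"dz":0.081,"twist":0,"hand":255},{"dx":0.0458,"dy":0.0217,"dz":0.083,"twist":0,"hand":255},{"dx":0.0458,"dy":0.0217,"dz":0.083,"twist":0,"hand":255}], "force": 15}}

```text
t: 8.28
ee_pos: [0.4781, -0.1205, 0.0766]
ee_rot: [-0.0, 0.975, 0.222, 0.002]
force: [-0.4, 0.3, -1.2]
finger_gap: 0.245
```

```bash

python3 snap.py wrist 8; python3 -c "
from h import *
g=np.load('pics/wrist8.npz');crop(g,150,100,200,150,4,'pics/wrist8c.png')"
```

```text
{'t': 8.325, 'joints': [0.1519, 0.2167, -0.5801, -0.0014, -0.7709, 1.868], 'ee_pos': [0.4781, -0.1205, 0.0766], 'ee_rot': [-0.0004, 0.975, 0.2222, 0.0016], 'force': [-0.1244, -0.1715, -0.7885], 'torque': [-0.0981, -0.0486, -0.0325], 'finger_gap': 0.2447}
```

View pics/wrist8c.png

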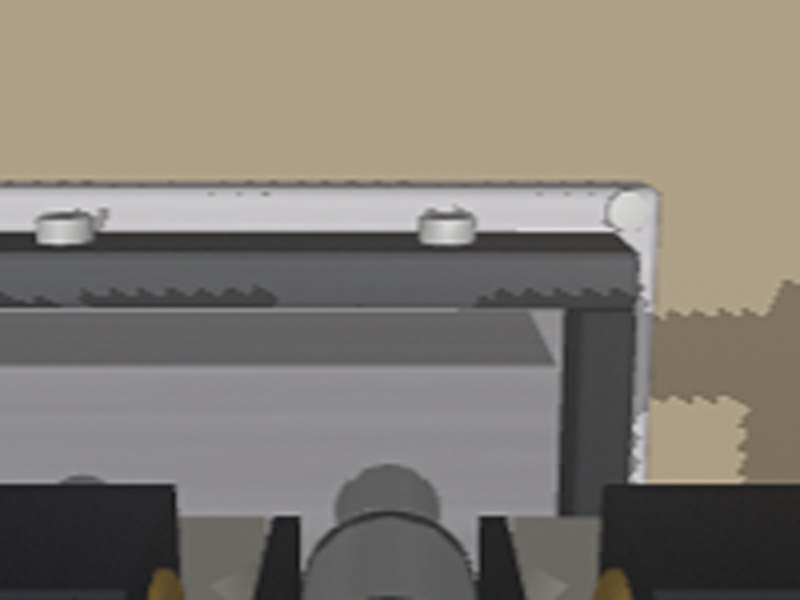

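>>> {"name": "send_rows", "arguments": {"moves": [{"dx":0,"dy":0,"dz":0.0015,"twist":0,"hand":255},{"dx":0,"dy":0,"dz":0.003,"twist":0,"hand":255},{"dx":0,"dy":0,"dz":0.0045,"twist":0,"hand":255},{"dx":0,"dy":0,"dz":0.0045,"twist":0,"hand":255}], "force": 15}}

```text
t: 8.82
ee_pos: [0.478, -0.1205, 0.0719]
ee_rot: [-0.0, 0.975, 0.222, 0.001]
force: [-0.4, 0.3, -1.1]
finger_gap: 0.245
```

>>> {"name": "send_rows", "arguments": {"moves": [{"dx":0.0005,"dy":0,"dz":0.003,"twist":0,"hand":255},{"dx":0.001,"dy":0,"dz":0.006,"twist":0,"hand":255},{"dx":0.0015,"dy":0,"dz":0.009,"twist":0,"hand":255},{"dx":0.002,"dy":0,"dz":0.009,"twist":0,"hand":255},{"dx":0.0025,"dy":0,"dz":0.009,"twist":0,"hand":255}], "force": 15}}

```text
t: 9.45
ee_pos: [0.4796, -0.1195, 0.0626]
ee_rot: [-0.0, 0.975, 0.222, 0.001]
force: [-2.7, -0.5, -2.2]
finger_gap: 0.243
```

```bash

python3 snap.py wrist 9; python3 -c "
from h import *
g=np.load('pics/wrist9.npz');crop(g,150,100,200,150,4,'pics/wrist9c.png')"
```

```text
{'t': 9.5, 'joints': [0.1534, 0.2396, -0.5911, -0.0014, -0.7389, 1.8664], 'ee_pos': [0.4796, -0.1195, 0.0627], 'ee_rot': [-0.0004, 0.975, 0.2221, 0.0007], 'force': [-2.0986, -1.2536, -1.0971], 'torque': [-0.5858, 0.7856, 0.015], 'finger_gap': 0.2418}
```

View pics/wrist9c.png

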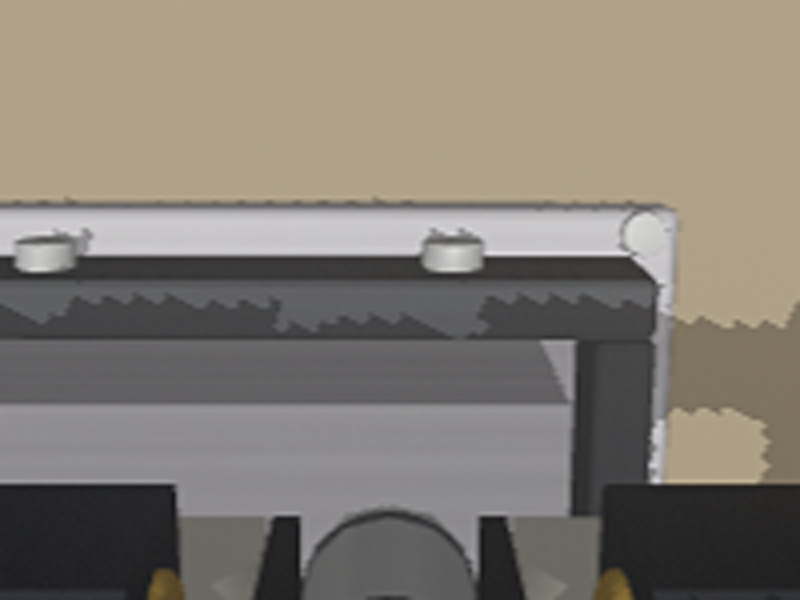

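>>> {"name": "send_rows", "arguments": {"moves": [{"dx":0.0005,"dy":0,"dz":0.003,"twist":0,"hand":255},{"dx":0.001,"dy":0,"dz":0.006,"twist":0,"hand":255},{"dx":0.001,"dy":0,"dz":0.009,"twist":0,"hand":255},{"dx":0.001,"dy":0,"dz":0.011,"twist":0,"hand":255},{"dx":0.001,"dy":0,"dz":0.011,"twist":0,"hand":255}], "force": 15}}

```text
t: 10.12
ee_pos: [0.4809, -0.1189, 0.0529]
ee_rot: [-0.0, 0.975, 0.222, 0.001]
force: [-8.0, 2.2, 16.5]
finger_gap: 0.248
```

```bash

python3 snap.py wrist 10; python3 -c "
from h import *
g=np.load('pics/wrist10.npz');crop(g,150,100,200,150,4,'pics/wrist10c.png')"
```

```text
{'t': 10.175, 'joints': [0.1545, 0.2553, -0.5996, -0.0012, -0.7134, 1.8657], 'ee_pos': [0.481, -0.1189, 0.0529], 'ee_rot': [-0.0003, 0.975, 0.2224, 0.0013], 'force': [-7.9312, 2.2938, 16.4119], 'torque': [0.7536, 2.9209, 0.005], 'finger_gap': 0.2493}
```

View pics/wrist10c.png

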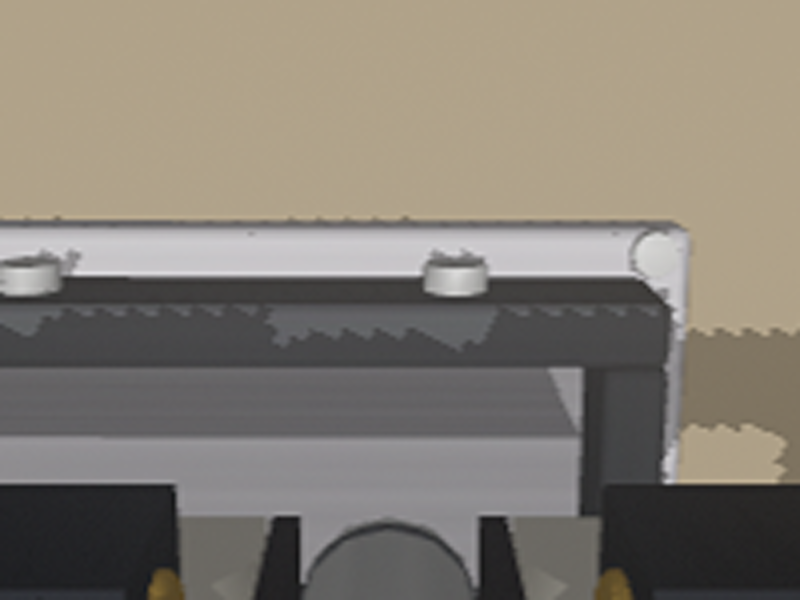

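>>> {"name": "send_rows", "arguments": {"moves": [{"dx":0,"dy":0,"dz":-0.001,"twist":0,"hand":120},{"dx":0,"dy":0,"dz":-0.001,"twist":0,"hand":120},{"dx":0,"dy":0,"dz":-0.001,"twist":0,"hand":120},{"dx":0,"dy":0,"dz":-0.03,"twist":0,"hand":120},{"dx":0,"dy":0,"dz":-0.07,"twist":0,"hand":120},{"dx":-0.04,"dy":0,"dz":-0.1,"twist":0,"hand":120},{"dx":-0.05,"dy":0,"dz":-0.1,"twist":0,"hand":120},{"dx":-0.05,"dy":0,"dz":-0.1,"twist":0,"hand":120}], "force": 15}}

```text
t: 11.18
ee_pos: [0.4353, -0.1408, 0.1525]
ee_rot: [-0.0, 0.975, 0.222, 0.002]
force: [-0.4, -0.6, -0.7]
finger_gap: 0.533
```

```bash

python3 snap.py wrist 11;python3 snap.py scene 11; python3 -c "
from h import *
g=np.load('pics/wrist11.npz');crop(g,150,60,200,150,4,'pics/wrist11c.png')
g=np.load('pics/scene11.npz');crop(g,225,215,100,75,8,'pics/scene11c.png')"
```

```text
{'t': 11.225, 'joints': [0.1191, 0.0624, -0.5561, -0.0012, -0.9502, 1.9006], 'ee_pos': [0.4357, -0.1407, 0.1522], 'ee_rot': [-0.0004, 0.975, 0.2222, 0.0011], 'force': [0.6653, 0.7979, 0.4576], 'torque': [-0.0652, -0.044, 0.0168], 'finger_gap': 0.5327}
{'t': 11.275, 'joints': [0.1193, 0.0632, -0.5557, -0.0011, -0.9504, 1.9006], 'ee_pos': [0.4359, -0.1406, 0.152], 'ee_rot': [-0.0004, 0.975, 0.2224, 0.0008], 'force': [0.0829, 0.3124, -0.2047], 'torque': [-0.0918, -0.0343, 0.0106], 'finger_gap': 0.5273}
```

View pics/wrist11c.png

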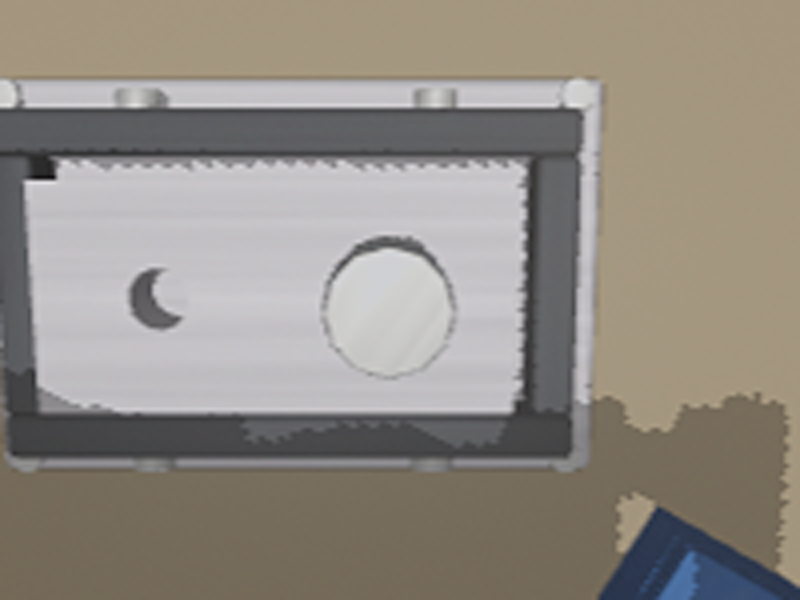

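View pics/scene11c.png

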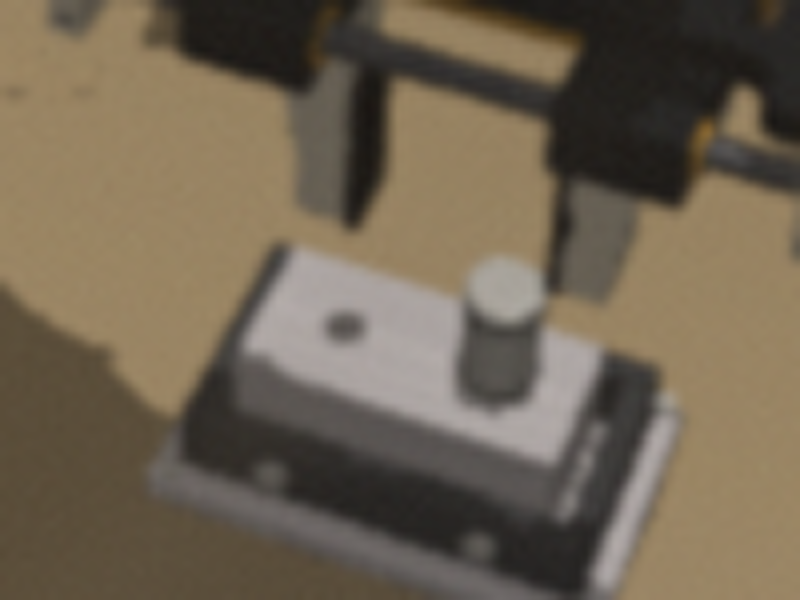

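>>> {"name": "send_rows", "arguments": {"moves": [{"dx":0.03,"dy":-0.02,"dz":-0.03,"twist":0,"hand":60},{"dx":0.07,"dy":-0.05,"dz":-0.038,"twist":0,"hand":60},{"dx":0.11,"dy":-0.08,"dz":-0.038,"twist":0,"hand":60},{"dx":0.15,"dy":-0.11,"dz":-0.038,"twist":0,"hand":60},{"dx":0.19,"dy":-0.14,"dz":-0.038,"twist":0,"hand":60},{"dx":0.208,"dy":-0.1546,"dz":-0.038,"twist":0,"hand":60},{"dx":0.208,"dy":-0.1546,"dz":-0.038,"twist":0,"hand":60},{"dx":0.208,"dy":-0.1546,"dz":-0.038,"twist":0,"hand":60}], "force": 15}}

```text
t: 12.28
ee_pos: [0.5557, 0.0884, 0.1897]
ee_rot: [-0.0, 0.975, 0.222, -0.0]
force: [0.3, -0.8, -0.2]
finger_gap: 0.763
```

```bash

python3 snap.py wrist 12; python3 -c "
from h import *
g=np.load('pics/wrist12.npz');crop(g,150,100,200,150,4,'pics/wrist12c.png')"
```

```text
{'t': 12.325, 'joints': [0.5048, 0.2021, -0.2925, -0.0004, -1.0755, 1.514], 'ee_pos': [0.5557, 0.0881, 0.19], 'ee_rot': [-0.0003, 0.975, 0.2221, 0.0003], 'force': [0.0212, 0.1441, 0.3237], 'torque': [-0.0768, 0.0199, 0.0119], 'finger_gap': 0.7674}
```

View pics/wrist12c.png

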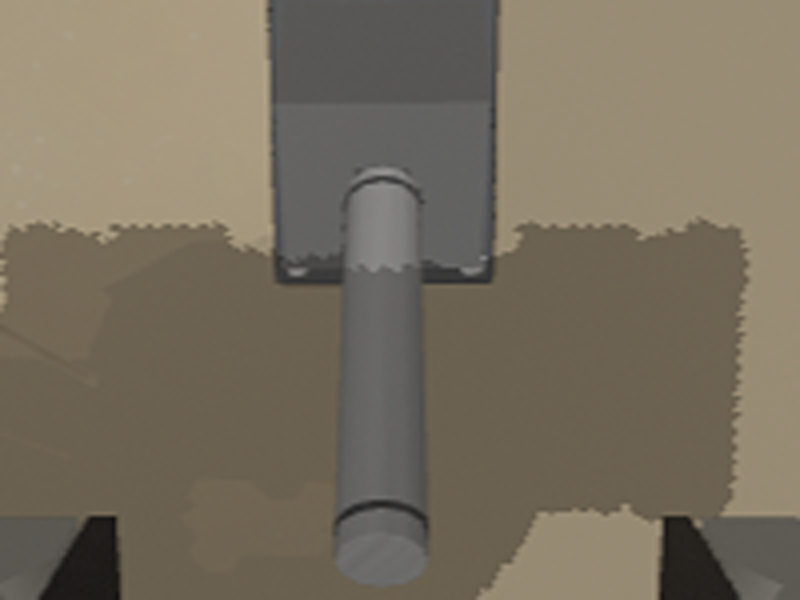

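```bash
python3 - <<'E'
from h import *
from station import *
s=read_state();g=np.load("pics/wrist12.npz")
p=back(g,(245.3,239.3),.137);print(p.round(4),rel(s,p).round(4))
p=back(g,(245.7,100+175/4.),.055+.004);print("shoulder far edge",p.round(4),rel(s,p).round(4))
E
```

```text
[0.5391 0.0816 0.137 ] [-0.0178 -0.0014  0.053 ]
shoulder far edge [0.588  0.1052 0.059 ] [ 0.0364 -0.0014  0.131 ]
```

>>> {"name": "send_rows", "arguments": {"moves": [{"dx":-0.001,"dy":-0.0014,"dz":0.03,"twist":0,"hand":60},{"dx":-0.001,"dy":-0.0014,"dz":0.065,"twist":0,"hand":90},{"dx":-0.001,"dy":-0.0014,"dz":0.09,"twist":0,"hand":120},{"dx":-0.001,"dy":-0.0014,"dz":0.1,"twist":0,"hand":160},{"dx":-0.001,"dy":-0.0014,"dz":0.1,"twist":0,"hand":180},{"dx":-0.001,"dy":-0.0014,"dz":0.1,"twist":0,"hand":255},{"dx":-0.001,"dy":-0.0014,"dz":0.1,"twist":0,"hand":255},{"dx":-0.001,"dy":-0.0014,"dz":0.1,"twist":0,"hand":255},{"dx":-0.001,"dy":-0.0014,"dz":0.1,"twist":0,"hand":255}], "force": 15}}

```text
t: 13.45
ee_pos: [0.5547, 0.0892, 0.0909]
ee_rot: [-0.0, 0.975, 0.222, 0.001]
force: [-1.4, -0.4, 7.2]
finger_gap: 0.177
```

```bash

python3 snap.py wrist 13; python3 -c "
from h import *
g=np.load('pics/wrist13.npz');crop(g,150,100,200,150,4,'pics/wrist13c.png')"
```

```text
{'t': 13.5, 'joints': [0.5078, 0.3001, -0.4166, -0.0001, -0.8521, 1.5114], 'ee_pos': [0.5547, 0.0892, 0.0909], 'ee_rot': [-0.0003, 0.975, 0.2223, 0.001], 'force': [-2.0364, -0.5417, 6.7779], 'torque': [0.0949, 0.6124, 0.0881], 'finger_gap': 0.1828}
```

View pics/wrist13c.png

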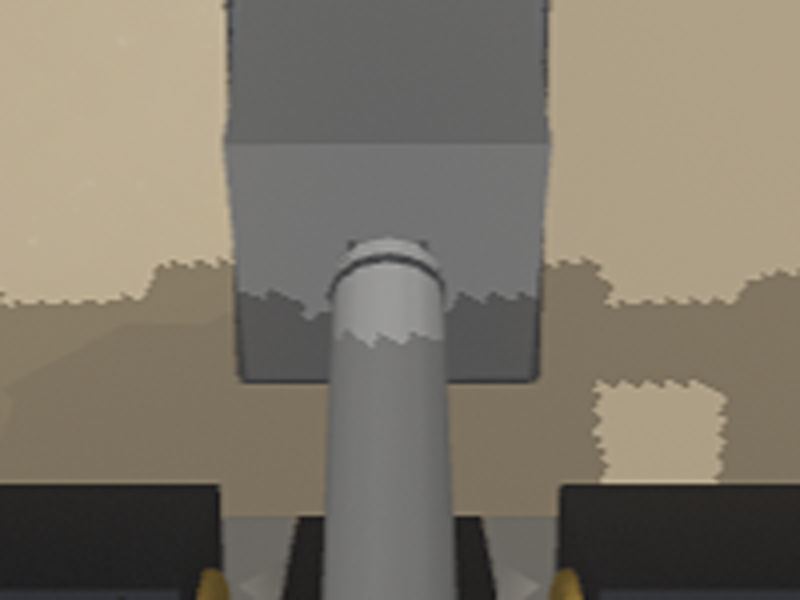

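>>> {"name": "send_rows", "arguments": {"moves": [{"dx":-0.003,"dy":0,"dz":-0.0052,"twist":0,"hand":255},{"dx":-0.006,"dy":0,"dz":-0.0104,"twist":0,"hand":255},{"dx":-0.009,"dy":0,"dz":-0.0156,"twist":0,"hand":255},{"dx":-0.012,"dy":0,"dz":-0.0208,"twist":0,"hand":255},{"dx":-0.012,"dy":0,"dz":-0.0208,"twist":0,"hand":255}], "force": 15}}

```text
t: 14.12
ee_pos: [0.5438, 0.084, 0.1122]
ee_rot: [-0.0, 0.975, 0.222, 0.001]
force: [0.9, 0.4, -0.4]
finger_gap: 0.177
```

```bash

python3 snap.py wrist 14; python3 -c "
from h import *
g=np.load('pics/wrist14.npz');crop(g,150,100,200,150,4,'pics/wrist14c.png')"
```

```text
{'t': 14.175, 'joints': [0.5092, 0.2581, -0.419, -0.0001, -0.8913, 1.5099], 'ee_pos': [0.5438, 0.084, 0.1119], 'ee_rot': [-0.0004, 0.975, 0.2222, 0.0011], 'force': [-0.2786, -0.6026, -2.2328], 'torque': [-0.0709, -0.0315, 0.0646], 'finger_gap': 0.1769}
```

View pics/wrist14c.png

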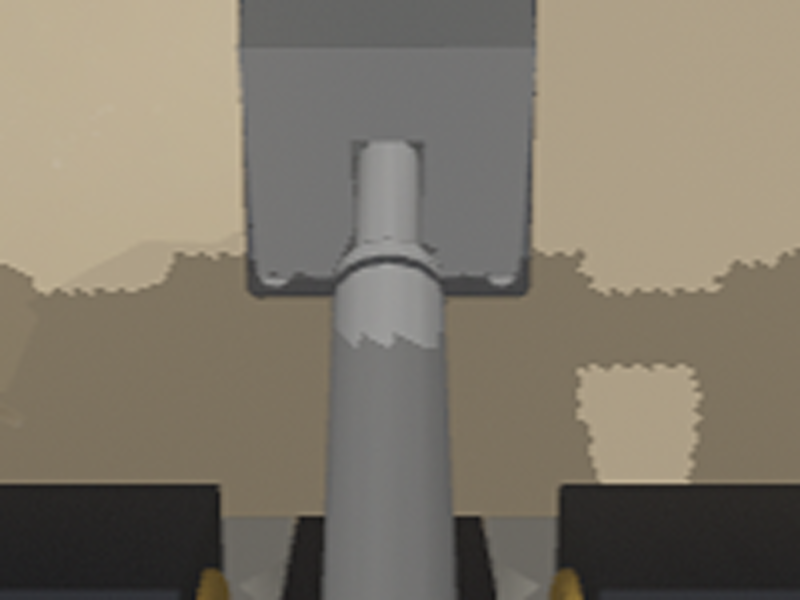

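>>> {"name": "send_rows", "arguments": {"moves": [{"dx":0.0069,"dy":0,"dz":-0.0034,"twist":0,"hand":255},{"dx":0.0136,"dy":0,"dz":-0.0062,"twist":0,"hand":255},{"dx":0.0215,"dy":0,"dz":-0.0085,"twist":0,"hand":255},{"dx":0.029,"dy":0,"dz":-0.01,"twist":0,"hand":255},{"dx":0.0367,"dy":0,"dz":-0.011,"twist":0,"hand":255},{"dx":0.0445,"dy":0,"dz":-0.0113,"twist":0,"hand":255},{"dx":0.0445,"dy":0,"dz":-0.0113,"twist":0,"hand":255}], "force": 10}}

```text
t: 15.05
ee_pos: [0.5847, 0.1036, 0.1232]
ee_rot: [-0.0, 0.975, 0.222, 0.001]
force: [-0.0, -0.3, -1.0]
finger_gap: 0.183
```

```bash

python3 snap.py wrist 15; python3 snap.py scene 15; python3 -c "
from h import *
g=np.load('pics/wrist15.npz');crop(g,150,100,200,150,4,'pics/wrist15c.png')
g=np.load('pics/scene15.npz');crop(g,190,120,120,90,6,'pics/scene15c.png')"
```

```text
{'t': 15.1, 'joints': [0.5043, 0.3106, -0.3117, -0.0, -0.9451, 1.5148], 'ee_pos': [0.5846, 0.1036, 0.1233], 'ee_rot': [-0.0005, 0.975, 0.2223, 0.0016], 'force': [-0.0082, -0.258, -0.5755], 'torque': [-0.2214, -0.0119, 0.0041], 'finger_gap': 0.1772}
{'t': 15.15, 'joints': [0.5043, 0.3103, -0.312, -0.0001, -0.9449, 1.5148], 'ee_pos': [0.5845, 0.1035, 0.1234], 'ee_rot': [-0.0005, 0.975, 0.2223, 0.0017], 'force': [-0.5194, -0.6127, -1.4021], 'torque': [-0.1176, -0.1608, 0.0027], 'finger_gap': 0.1784}
```

View pics/wrist15c.png

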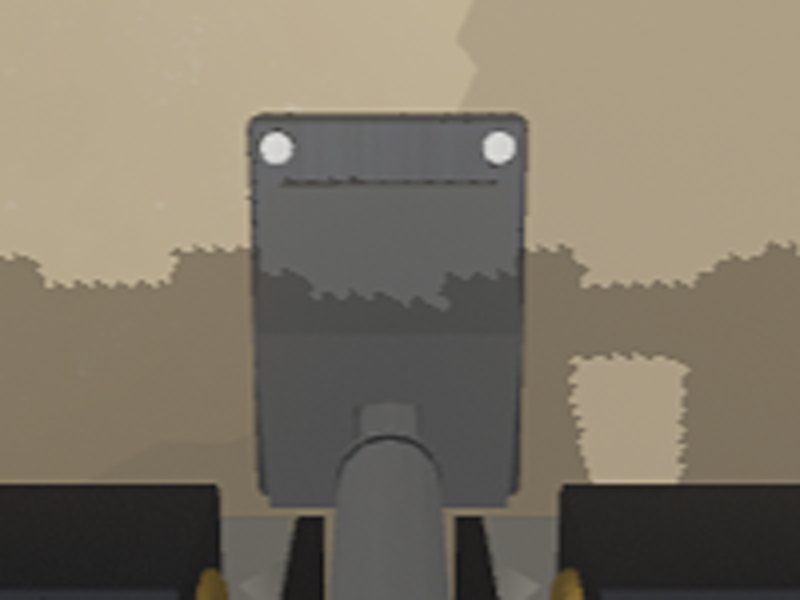

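View pics/scene15c.png

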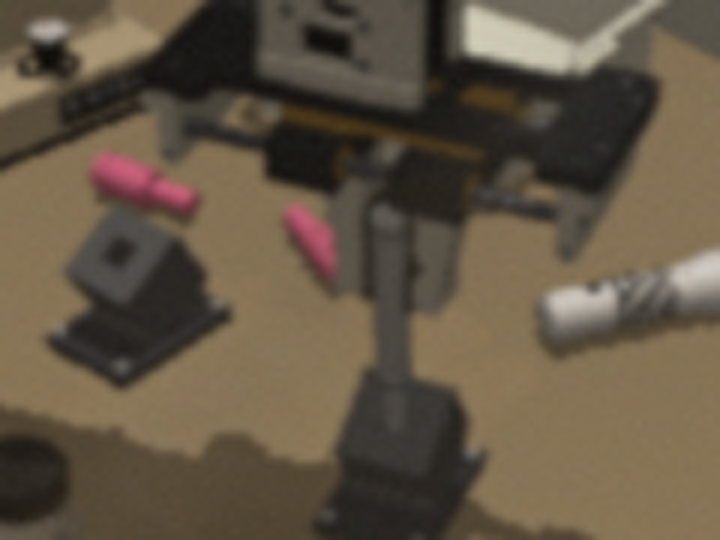

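```bash
python3 -c "
from tilt import *
fit(200.75,14.6,209.2,25.2,.005,.008,.070)
fit(201.3,14.6,209.0,25.2,.005,.008,.070)"
```

```text
tip x,z tool mm [-1.1 70. ] lean deg 2.1 res [-0.   -0.15  0.    0.16  0.01]
tip x,z tool mm [-1.5 70. ] lean deg 1.0 res [-0.   -0.16  0.    0.17  0.01]
```

>>> {"name": "send_rows", "arguments": {"moves": [{"dx":0.0015,"dy":0,"dz":0,"twist":0,"hand":255},{"dx":0.003,"dy":0,"dz":0,"twist":0,"hand":255},{"dx":0.003,"dy":0,"dz":-0.005,"twist":0,"hand":255},{"dx":0.003,"dy":0,"dz":-0.03,"twist":0,"hand":255},{"dx":0.0,"dy":0,"dz":-0.06,"twist":0,"hand":255},{"dx":-0.04,"dy":0.02,"dz":-0.075,"twist":0,"hand":255},{"dx":-0.09,"dy":0.045,"dz":-0.075,"twist":0,"hand":255},{"dx":-0.14,"dy":0.07,"dz":-0.075,"twist":0,"hand":255},{"dx":-0.19,"dy":0.09,"dz":-0.075,"twist":0,"hand":255},{"dx":-0.225,"dy":0.107,"dz":-0.07,"twist":0,"hand":255},{"dx":-0.239,"dy":0.112,"dz":-0.067,"twist":0,"hand":255},{"dx":-0.239,"dy":0.112,"dz":-0.067,"twist":0,"hand":255},{"dx":-0.239,"dy":0.112,"dz":-0.067,"twist":0,"hand":255}], "force": 15}}

```text
t: 16.77
ee_pos: [0.4186, -0.1006, 0.19]
ee_rot: [-0.0, 0.975, 0.223, 0.002]
force: [0.5, -0.0, -1.1]
finger_gap: 0.183
```

```bash

python3 snap.py wrist 16; python3 snap.py scene 16; python3 -c "
from h import *
g=np.load('pics/wrist16.npz');crop(g,150,80,200,150,4,'pics/wrist16c.png')
g=np.load('pics/scene16.npz');crop(g,190,170,120,100,6,'pics/scene16c.png')"
```

```text
{'t': 16.825, 'joints': [0.2253, -0.0288, -0.5533, -0.001, -1.042, 1.795], 'ee_pos': [0.4186, -0.1005, 0.1898], 'ee_rot': [-0.0004, 0.9749, 0.2226, 0.0022], 'force': [0.7581, -0.4475, -1.1266], 'torque': [-0.089, -0.0635, 0.0442], 'finger_gap': 0.1778}
{'t': 16.875, 'joints': [0.2254, -0.0287, -0.5535, -0.0011, -1.0421, 1.7951], 'ee_pos': [0.4184, -0.1005, 0.1897], 'ee_rot': [-0.0005, 0.9749, 0.2227, 0.002], 'force': [0.1212, -0.3101, -2.0017], 'torque': [-0.0631, -0.0048, 0.0309], 'finger_gap': 0.179}
```

View pics/wrist16c.png

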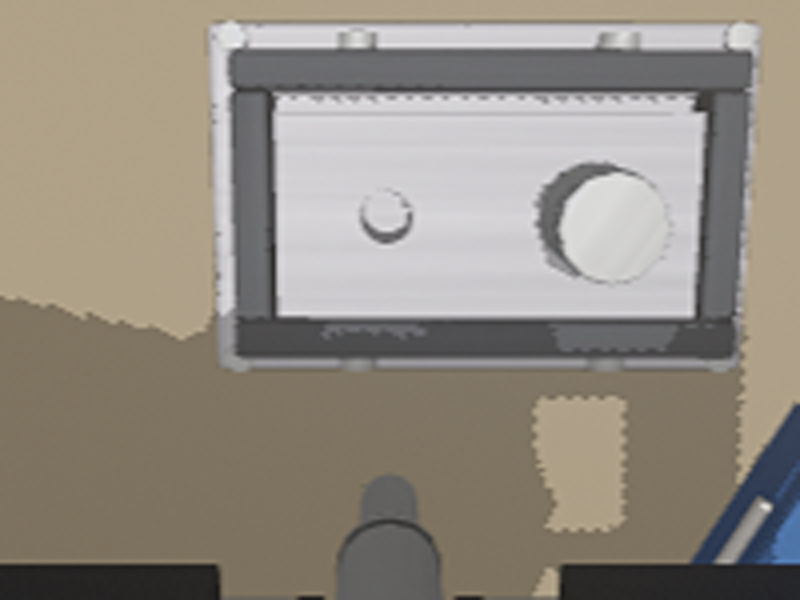

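View pics/scene16c.png

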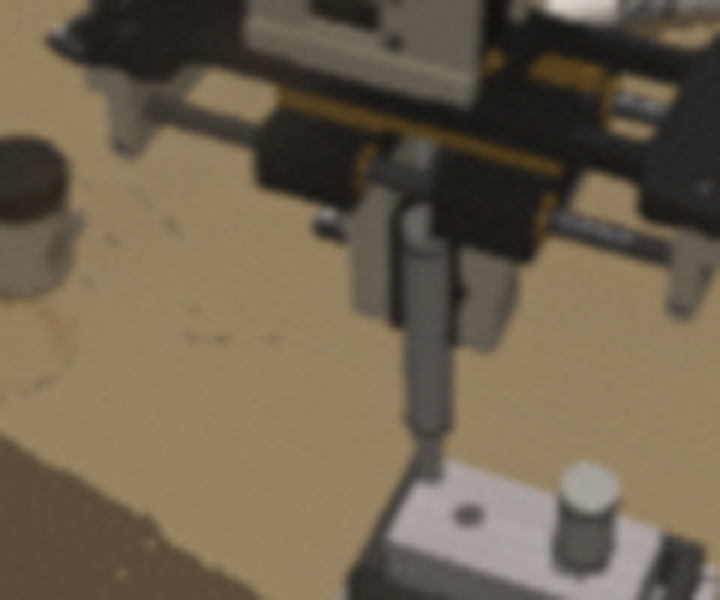

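```bash
python3 -c "
from tilt import *
from station import *
fit(198.5,14,210,25.4,.005,.008,.070)
fit(198.5,14,209.6,25.4,.005,.008,.072)
g=np.load('pics/wrist16.npz');s=read_state();p=back(g,(246.5,134),.048);print(p.round(4),rel(s,p).round(4))"
```

```text
tip x,z tool mm [ 0.7 70. ] lean deg 6.7 res [0.   0.16 0.   0.05 0.01]
tip x,z tool mm [ 0.1 72. ] lean deg 6.3 res [ 0.    0.1  -0.   -0.07 -0.  ]
[ 0.4582 -0.0811  0.048 ] [ 0.0437 -0.0002  0.1418]
```

```bash
python3 -c "
from h import *
g=np.load('pics/wrist16.npz')
im=g['pixels'][190:230,225:270,::-1].astype(float);im=np.clip((im-40)*1.8,0,255).astype(np.uint8)
cv2.imwrite('pics/w16z.png',cv2.resize(im,None,fx=14,fy=14,interpolation=cv2.INTER_NEAREST))
print(g['pixels'][192:232,247].mean(1).round().astype(int).tolist())"
```

```text
[114, 113, 113, 114, 113, 114, 105, 98, 98, 98, 97, 98, 98, 98, 97, 98, 99, 87, 54, 99, 97, 97, 97, 97, 96, 97, 97, 97, 98, 97, 97, 96, 97, 96, 96, 96, 96, 96, 97, 97]
```

View pics/w16z.png

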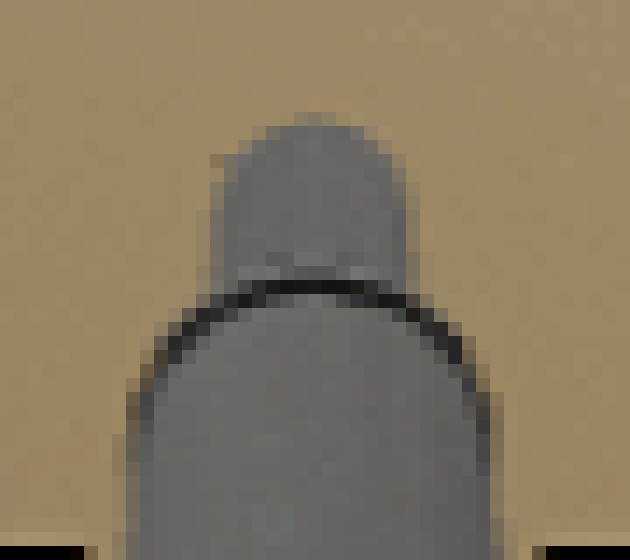

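```bash
python3 - <<'E'
from h import *
from station import *
s=read_state();g=np.load('pics/scene16.npz');T=toolR(s);o=np.array(s["ee_pos"])
for lean in (0,2,4,6,8):
    l=np.radians(lean);tip=o+T@[.0,0,.071];top=tip+T@[-.1215*np.sin(l),0,-.1215*np.cos(l)]
    a=(proj(g,tip)-[190,170])*6;b=(proj(g,top)-[190,170])*6;print(lean,a.round(1),b.round(1),(b-a).round(1))
im=g['pixels'][200:255,245:285,::-1];cv2.imwrite('pics/s16z.png',cv2.resize(im,None,fx=11,fy=11,interpolation=cv2.INTER_CUBIC))
E
```

```text
0 [426.6 472.3] [435.5 199.5] [   9.  -272.8]
2 [426.6 472.3] [430.2 208.4] [   3.6 -263.9]
4 [426.6 472.3] [424.8 217.7] [  -1.7 -254.6]
6 [426.6 472.3] [419.4 227.5] [  -7.1 -244.8]
8 [426.6 472.3] [414.  237.6] [ -12.6 -234.7]
```

View pics/s16z.png

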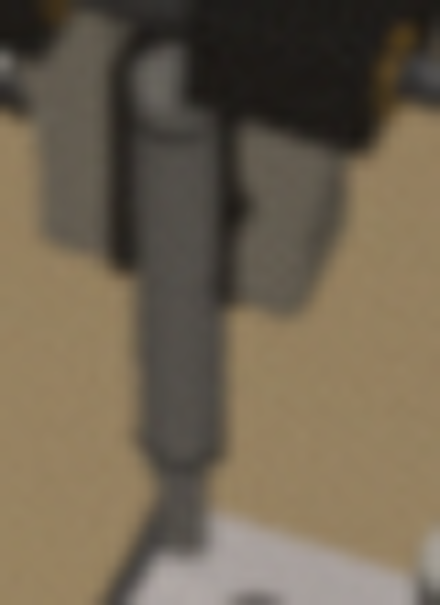

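>>> {"name": "send_rows", "arguments": {"moves": [{"dx":0.02,"dy":0,"dz":0.01,"twist":0,"hand":255},{"dx":0.0431,"dy":-0.0003,"dz":0.035,"twist":0,"hand":255},{"dx":0.0431,"dy":-0.0003,"dz":0.058,"twist":0,"hand":255},{"dx":0.0431,"dy":-0.0003,"dz":0.067,"twist":0,"hand":255},{"dx":0.0431,"dy":-0.0003,"dz":0.067,"twist":0,"hand":255},{"dx":0.0431,"dy":-0.0003,"dz":0.07,"twist":0,"hand":255},{"dx":0.0431,"dy":-0.0003,"dz":0.072,"twist":0,"hand":255},{"dx":0.0431,"dy":-0.0003,"dz":0.074,"twist":0,"hand":255},{"dx":0.0431,"dy":-0.0003,"dz":0.074,"twist":0,"hand":255}], "force": 15}}

```text
t: 18.0
ee_pos: [0.4575, -0.0814, 0.116]
ee_rot: [-0.0, 0.975, 0.223, 0.002]
force: [0.6, 0.9, -1.9]
finger_gap: 0.179
```

```bash

python3 snap.py wrist 17; python3 -c "
from h import *
g=np.load('pics/wrist17.npz');crop(g,200,160,100,75,8,'pics/wrist17c.png')"
```

```text
{'t': 18.05, 'joints': [0.2488, 0.117, -0.5928, -0.001, -0.8566, 1.7719], 'ee_pos': [0.4575, -0.0813, 0.116], 'ee_rot': [-0.0004, 0.9749, 0.2227, 0.0022], 'force': [0.4032, 0.8054, -1.5736], 'torque': [-0.0285, -0.1504, 0.002], 'finger_gap': 0.1814}
```

View pics/wrist17c.png

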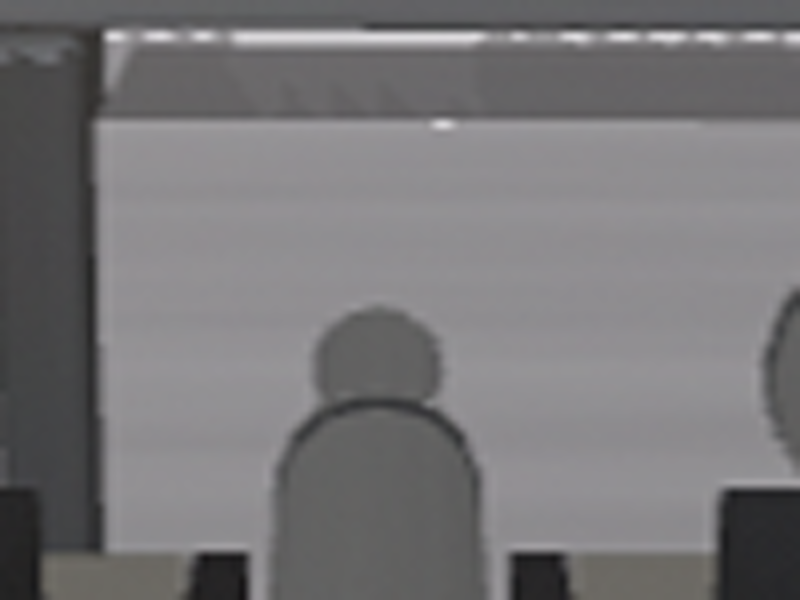

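>>> {"name": "send_rows", "arguments": {"moves": [{"dx":0,"dy":0,"dz":0.0015,"twist":0,"hand":255},{"dx":0,"dy":0,"dz":0.003,"twist":0,"hand":255},{"dx":0,"dy":0,"dz":0.0045,"twist":0,"hand":255},{"dx":0,"dy":0,"dz":0.006,"twist":0,"hand":255},{"dx":0,"dy":0,"dz":0.006,"twist":0,"hand":255}], "force": 15}}

```text
t: 18.68
ee_pos: [0.4577, -0.0813, 0.1099]
ee_rot: [-0.0, 0.975, 0.223, 0.002]
force: [1.1, -0.1, -1.9]
finger_gap: 0.18
```

>>> {"name": "send_rows", "arguments": {"moves": [{"dx":0.001,"dy":0,"dz":0.0015,"twist":0,"hand":255},{"dx":0.002,"dy":0,"dz":0.003,"twist":0,"hand":255},{"dx":0.003,"dy":0,"dz":0.004,"twist":0,"hand":255},{"dx":0.004,"dy":0,"dz":0.004,"twist":0,"hand":255},{"dx":0.004,"dy":0,"dz":0.004,"twist":0,"hand":255}], "force": 12}}

```text
t: 19.3
ee_pos: [0.4607, -0.0797, 0.1056]
ee_rot: [-0.0, 0.975, 0.223, 0.002]
force: [-2.9, -1.1, -2.8]
finger_gap: 0.178
```

```bash

python3 snap.py wrist 18;python3 snap.py scene 18; python3 - <<'E'
from h import *
from station import *
g=np.load('pics/wrist18.npz');crop(g,200,160,100,75,8,'pics/wrist18c.png')
g=np.load('pics/scene18.npz');crop(g,240,200,70,75,8,'pics/scene18c.png')
b=np.array([.4582,-.0811,.048]);T=toolR(read_state())
for l in (0,2,4,6):
    t=b+T@[0,0,-.009*1];l=np.radians(l)
    print((8*(proj(g,t+T@[-.05*np.sin(l),0,-.05*np.cos(l)])-[240,200])).round(),(8*(proj(g,t+T@[-.095*np.sin(l),0,-.095*np.cos(l)])-[240,200])).round(),(8*(proj(g,b)-[240,200])).round())
E
```

```text
{'t': 19.35, 'joints': [0.2506, 0.1362, -0.5993, -0.0013, -0.832, 1.77], 'ee_pos': [0.4607, -0.0797, 0.1056], 'ee_rot': [-0.0005, 0.9749, 0.2226, 0.0016], 'force': [-1.4746, -1.6464, -2.3074], 'torque': [-0.7058, 0.8994, -0.0526], 'finger_gap': 0.1771}
{'t': 19.4, 'joints': [0.2507, 0.1361, -0.5992, -0.0013, -0.8319, 1.77], 'ee_pos': [0.4608, -0.0796, 0.1056], 'ee_rot': [-0.0005, 0.9749, 0.2226, 0.0018], 'force': [-2.3042, -1.0942, -2.4368], 'torque': [-0.6368, 0.9176, 0.0213], 'finger_gap': 0.1776}
[229. 304.] [236. 182.] [222. 451.]
[227. 309.] [231. 191.] [222. 451.]
[225. 313.] [226. 200.] [222. 451.]
[222. 318.] [222. 209.] [222. 451.]
```

View pics/wrist18c.png

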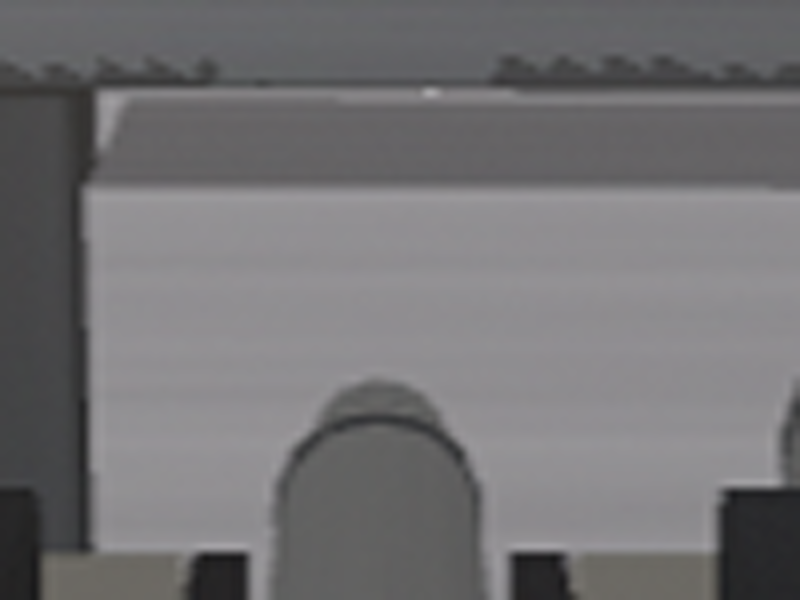

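View pics/scene18c.png

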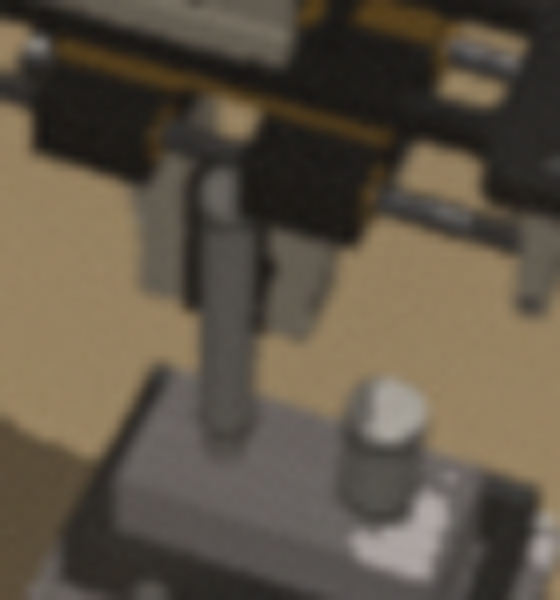

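>>> {"name": "send_rows", "arguments": {"moves": [{"dx":0.001,"dy":0,"dz":0.0,"twist":0,"hand":255},{"dx":0.002,"dy":0,"dz":0.002,"twist":0,"hand":255},{"dx":0.0025,"dy":0,"dz":0.005,"twist":0,"hand":255},{"dx":0.003,"dy":0,"dz":0.008,"twist":0,"hand":255},{"dx":0.003,"dy":0,"dz":0.01,"twist":0,"hand":255},{"dx":0.003,"dy":0,"dz":0.01,"twist":0,"hand":255}], "force": 12}}

```text
t: 20.15
ee_pos: [0.4636, -0.0782, 0.0955]
ee_rot: [-0.001, 0.975, 0.223, 0.002]
force: [-1.3, -1.0, -1.2]
finger_gap: 0.18
```

```bash

python3 snap.py wrist 19;python3 snap.py scene 19; python3 - <<'E'
from h import *
g=np.load('pics/wrist19.npz');crop(g,200,160,100,75,8,'pics/wrist19c.png')
g=np.load('pics/scene19.npz');crop(g,240,200,70,75,8,'pics/scene19c.png')
E
```

```text
{'t': 20.2, 'joints': [0.2521, 0.154, -0.6063, -0.0014, -0.8067, 1.7686], 'ee_pos': [0.4636, -0.0782, 0.0955], 'ee_rot': [-0.0006, 0.9749, 0.2226, 0.0019], 'force': [-1.5193, -0.9964, -1.1767], 'torque': [-0.5888, 0.6339, -0.0003], 'finger_gap': 0.1804}
{'t': 20.25, 'joints': [0.2521, 0.154, -0.6064, -0.0014, -0.8067, 1.7687], 'ee_pos': [0.4636, -0.0783, 0.0955], 'ee_rot': [-0.0006, 0.9749, 0.2226, 0.0019], 'force': [-0.9237, -0.5433, -1.6819], 'torque': [-0.6348, 0.6352, 0.0003], 'finger_gap': 0.1748}
```

View pics/wrist19c.png

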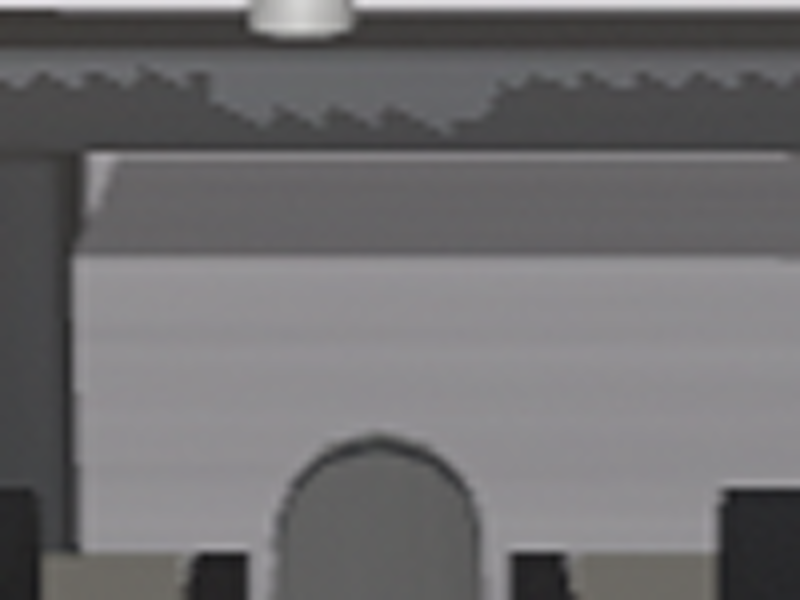

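View pics/scene19c.png

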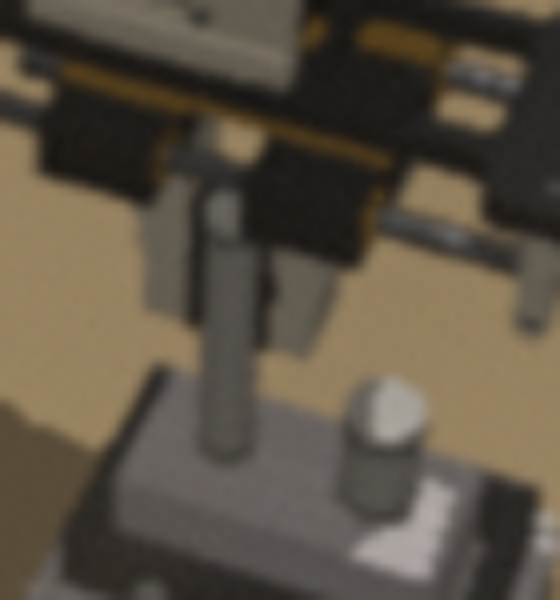

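>>> {"name": "send_rows", "arguments": {"moves": [{"dx":0.0005,"dy":0,"dz":0.0015,"twist":0,"hand":255},{"dx":0.001,"dy":0,"dz":0.003,"twist":0,"hand":255},{"dx":0.001,"dy":0,"dz":0.0045,"twist":0,"hand":255},{"dx":0.001,"dy":0,"dz":0.005,"twist":0,"hand":255},{"dx":0.001,"dy":0,"dz":0.005,"twist":0,"hand":255}], "force": 12}}

```text
t: 20.88
ee_pos: [0.468, -0.0769, 0.0933]
ee_rot: [-0.0, 0.975, 0.223, 0.005]
force: [-4.7, 5.1, 19.5]
finger_gap: 0.178
```

>>> {"name": "send_rows", "arguments": {"moves": [{"dx":0,"dy":0,"dz":-0.001,"twist":0,"hand":140},{"dx":0,"dy":0,"dz":-0.001,"twist":0,"hand":140},{"dx":0,"dy":0,"dz":-0.001,"twist":0,"hand":140},{"dx":0,"dy":0,"dz":-0.02,"twist":0,"hand":140},{"dx":0,"dy":0,"dz":-0.06,"twist":0,"hand":140},{"dx":0,"dy":0,"dz":-0.09,"twist":0,"hand":140},{"dx":-0.03,"dy":0,"dz":-0.1,"twist":0,"hand":140},{"dx":-0.06,"dy":0,"dz":-0.1,"twist":0,"hand":140},{"dx":-0.06,"dy":0,"dz":-0.1,"twist":0,"hand":140}], "force": 12}}

```text
t: 22.0
ee_pos: [0.4114, -0.1039, 0.1927]
ee_rot: [-0.0, 0.975, 0.223, 0.006]
force: [0.4, 0.4, 0.5]
finger_gap: 0.452
```

```bash

python3 snap.py wrist 20;python3 snap.py scene 20; python3 - <<'E'
from h import *
from station import *
g=np.load('pics/wrist20.npz');crop(g,150,60,200,150,4,'pics/wrist20c.png')
g=np.load('pics/scene20.npz');crop(g,230,190,90,90,6,'pics/scene20c.png')
for n,c,h in (("tall",(.4582,-.0811),.095),("stub",(.4775,-.1209),.036)):
  print(n,(6*(proj(g,(*c,.048))-[230,190])).round(),(6*(proj(g,(*c,.048+h))-[230,190])).round())
  w=np.load('pics/wrist20.npz');print((4*(proj(w,(*c,.048))-[150,60])).round(),(4*(proj(w,(*c,.048+h))-[150,60])).round())
E
```

```text
{'t': 22.05, 'joints': [0.2212, -0.0461, -0.5622, -0.0007, -1.0431, 1.7997], 'ee_pos': [0.4126, -0.1036, 0.1928], 'ee_rot': [-0.0003, 0.9748, 0.223, 0.0057], 'force': [0.4018, 0.2487, -0.4073], 'torque': [-0.0537, -0.0302, 0.0528], 'finger_gap': 0.4529}
{'t': 22.1, 'joints': [0.2215, -0.045, -0.5614, -0.0006, -1.0431, 1.7997], 'ee_pos': [0.4131, -0.1034, 0.1928], 'ee_rot': [-0.0002, 0.9748, 0.2232, 0.0057], 'force': [0.7267, -0.6015, 0.5614], 'torque': [-0.1087, -0.0194, -0.0245], 'finger_gap': 0.4487}
tall [226. 398.] [236. 215.]
[386. 262.] [386. 295.]
stub [340. 436.] [347. 369.]
[589. 262.] [615. 271.]
```

View pics/wrist20c.png

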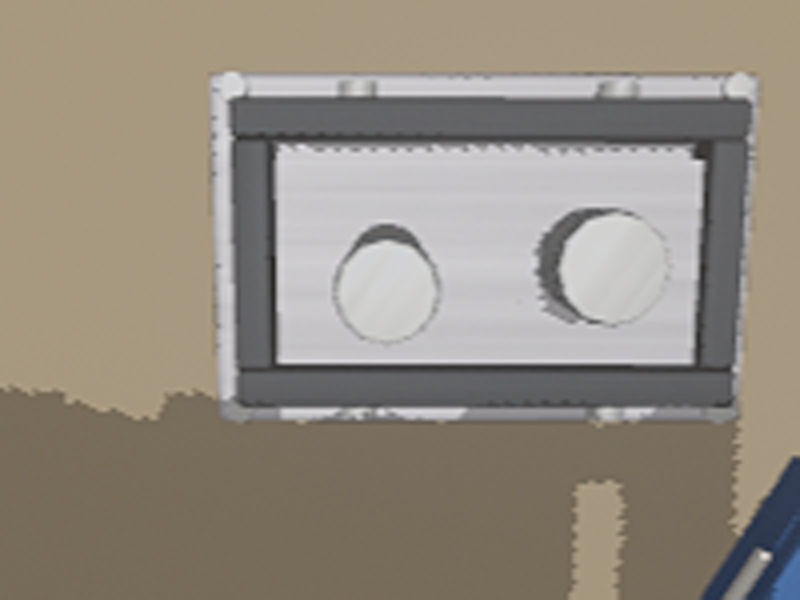

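View pics/scene20c.png

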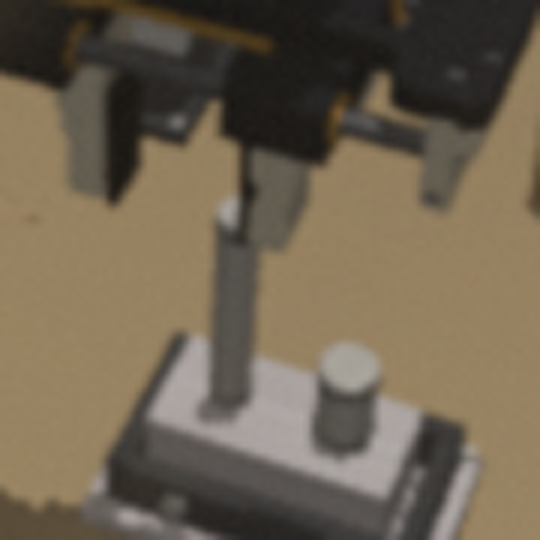

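>>> {"name": "send_rows", "arguments": {"moves": [{"dx":0.02,"dy":0,"dz":0.0,"twist":0,"hand":255},{"dx":0.0503,"dy":0,"dz":0.01,"twist":0,"hand":255},{"dx":0.0503,"dy":0,"dz":0.03,"twist":0,"hand":255},{"dx":0.0503,"dy":0,"dz":0.042,"twist":0,"hand":255},{"dx":0.0503,"dy":0,"dz":0.046,"twist":0,"hand":255},{"dx":0.0503,"dy":0,"dz":0.048,"twist":0,"hand":255},{"dx":0.0503,"dy":0,"dz":0.0495,"twist":0,"hand":255},{"dx":0.0503,"dy":0,"dz":0.0505,"twist":0,"hand":255},{"dx":0.0503,"dy":0,"dz":0.0505,"twist":0,"hand":255}], "force": 12}}

```text
t: 23.22
ee_pos: [0.4593, -0.0814, 0.1433]
ee_rot: [-0.0, 0.975, 0.223, 0.006]
force: [0.5, 0.2, 2.0]
finger_gap: 0.004
```

>>> {"name": "send_rows", "arguments": {"moves": [{"dx":0,"dy":0,"dz":0.001,"twist":0,"hand":255},{"dx":0,"dy":0,"dz":0.002,"twist":0,"hand":255},{"dx":0,"dy":0,"dz":0.002,"twist":0,"hand":255}], "force": 12}}

```text
t: 23.6
ee_pos: [0.4611, -0.0815, 0.1432]
ee_rot: [0.0, 0.975, 0.224, 0.008]
force: [-1.1, 0.4, 11.9]
finger_gap: 0.0
```

>>> {"name": "send_rows", "arguments": {"moves": [{"dx":0,"dy":0,"dz":-0.02,"twist":0,"hand":255},{"dx":0,"dy":0,"dz":-0.06,"twist":0,"hand":255},{"dx":-0.04,"dy":0.0,"dz":-0.1,"twist":0,"hand":255},{"dx":-0.05,"dy":0.02,"dz":-0.1,"twist":0,"hand":255},{"dx":-0.05,"dy":0.02,"dz":-0.1,"twist":0,"hand":255},{"dx":-0.05,"dy":0.02,"dz":-0.1,"twist":0,"hand":255}], "force": 12}}

```text
t: 24.35
ee_pos: [0.423, -0.1214, 0.2422]
ee_rot: [0.0, 0.975, 0.223, 0.008]
force: [0.2, 0.0, -0.4]
finger_gap: 0.007
```

```bash

python3 snap.py wrist 21;python3 snap.py scene 21; python3 - <<'E'
from h import *
w=np.load('pics/wrist21.npz');crop(w,120,60,200,150,4,'pics/wrist21c.png')
g=np.load('pics/scene21.npz');crop(g,230,190,90,90,6,'pics/scene21c.png');crop(g,0,0,512,384,1.5,'pics/scene21d.png')
for n,c,h in (("tall",(.4582,-.0811),.095),("stub",(.4775,-.1209),.036)):
  print(n,(6*(proj(g,(*c,.048))-[230,190])).round(),(6*(proj(g,(*c,.048+h))-[230,190])).round(),(4*(proj(w,(*c,.048+h))-[120,60])).round(),(4*(proj(w,(*c,.048+h-.0025))-[120,60])).round())
E
```

```text
{'t': 24.4, 'joints': [0.1717, -0.0618, -0.4587, -0.0001, -1.1587, 1.85], 'ee_pos': [0.4231, -0.1213, 0.242], 'ee_rot': [0.0004, 0.9747, 0.2236, 0.0076], 'force': [0.1485, 0.3873, -0.5677], 'torque': [-0.0727, 0.0862, 0.04], 'finger_gap': 0.0117}
{'t': 24.45, 'joints': [0.172, -0.0616, -0.4586, 0.0, -1.1587, 1.8501], 'ee_pos': [0.4232, -0.1212, 0.242], 'ee_rot': [0.0004, 0.9746, 0.2237, 0.0075], 'force': [0.1077, 0.4112, -0.2006], 'torque': [-0.091, -0.0058, 0.0408], 'finger_gap': 0.0023}
tall [226. 398.] [236. 215.] [393. 293.] [394. 292.]
stub [340. 436.] [347. 369.] [607. 274.] [606. 274.]
```

View pics/wrist21c.png

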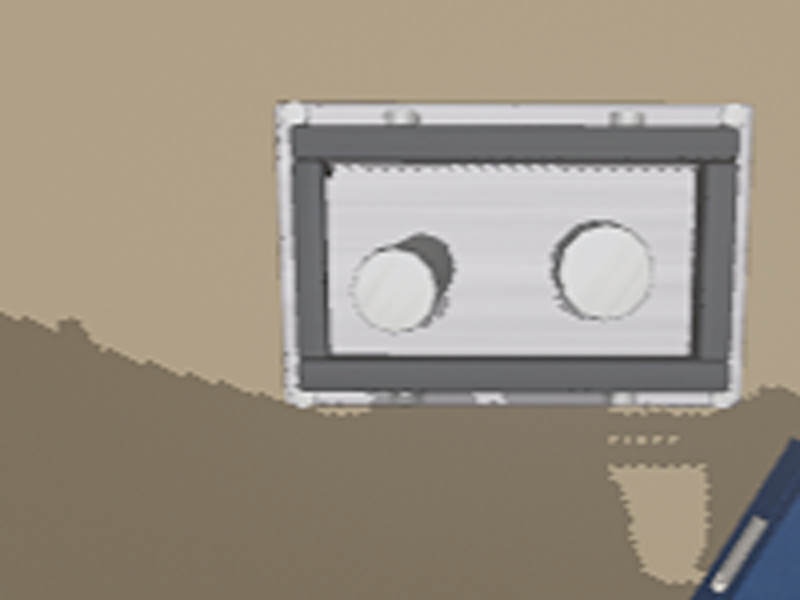

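View pics/scene21c.png

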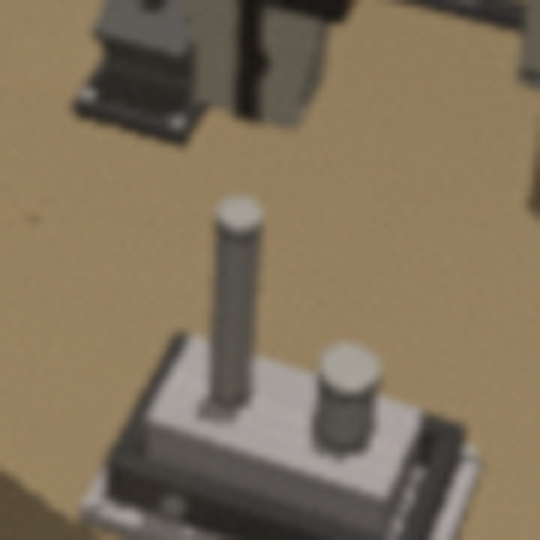

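View pics/scene21d.png

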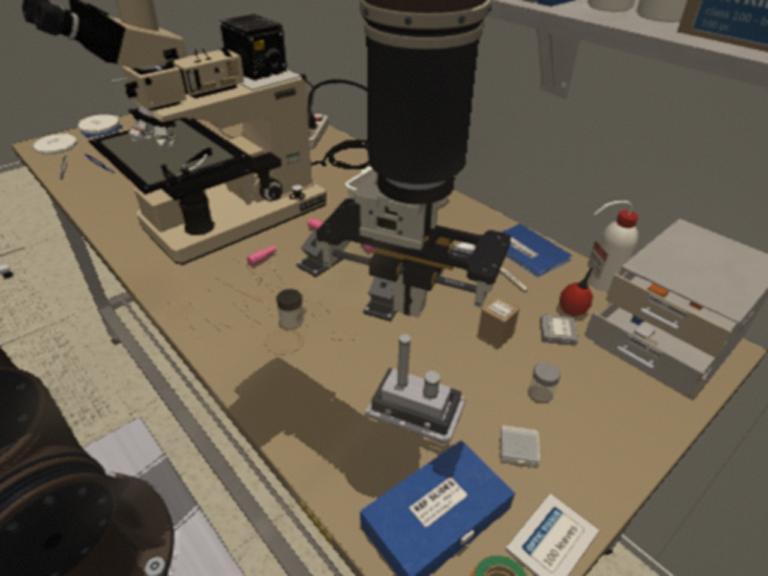

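The wrist view shows the tall pin's top at (395,289) and the stub's at (605,272) in the crop. Seated upright they should be at (393,293) and (607,274), so both are within about 1 real pixel. In the scene view the carton, canisters and sample box stand where they did, and the arm is clear of everything.

```bash
python3 -c "
from station import *
print(job_done())"
```

```text
the job is handed in; nothing more can be done
None
```

Both pins are in their own holes in the socket block, released and upright. I handed the job in at about 24.5 s of the 72 s allowed; it reported no verdict.

**How it was done:** I drew each pin along its stand's 30° axis. With the tip still just inside the stand's hole, I swung it roughly upright. I found the true holes in the wrist camera, and both pins entered without catching the rim. The last lean came out inside the socket, and I pressed the pins down with about 16 N (stub) and 19 N (tall).

**Last checks:**
- **Tall pin:** a 12 N press on its top met a firm stop at z = 143.2 mm; fully home is 143 mm.
- **Stub pin:** it met a firm stop at the expected height while held. I did not press on its top after releasing it.
- **Both pins:** their tops lie within about 1 pixel of where a seated, upright pin should appear.
- **Bystanders:** the carton, canisters and sample box look unmoved in the scene view.

**Where checks disagreed:**
- The lean of the tall pin in the hand came out anywhere from about 3.5 to 6.5 degrees, depending on the estimate. I had taken a dark groove for the shoulder's edge.
- One size-based estimate of the stub's top height read about 76 mm, where 84 mm is right. An earlier, sharper one read 84 mm, and its image position fits 84 mm, so I put this down to blurred edges.

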